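Make up the check load on a bag scale with staggered slotted masses

TASK

Make up the 800 g check load on the bag scale: a dark grey 500 g slotted disc already hangs on the weight hanger under the load beam; hang the steel 200 g disc on top of it and then the brass 100 g disc on top of that, each with the hanger's stem fully home in its slot and set down, not dropped, flat on the disc below. Stagger the slots so that nothing can slide off: each added disc's slot must point at least 60 degrees away from the slot of the disc directly beneath it. Leave the load hanging still, released, and do not shift the blue 50 g spare disc, the rack of tubes or the forceps.

Things in the scene. Friction and masses are not known exactly. Their poses are not given: they have to be found in the camera images.
- disc500: A flat round slotted mass, origin at the centre of its underside, z up out of its top face. A straight slot 10 mm wide runs from the centre to the rim along +x (its mouth, flared to 16 mm over the outer 6 mm; the slot's inner end lies 4 mm behind the centre, on the -x side). Dark grey, 64 mm across, 22 mm thick, 500 g. It starts on the hanger's pan, stem in its slot, its slot facing roughly towards the robot.
- disc200: A flat round slotted mass, origin at the centre of its underside, z up out of its top face. A straight slot 10 mm wide runs from the centre to the rim along +x (its mouth, flared to 16 mm over the outer 6 mm; the slot's inner end lies 4 mm behind the centre, on the -x side). Bright steel, 46 mm across, 18 mm thick, about 200 g. It starts flat on the wooden block, its slot facing roughly away from the robot.
- disc100: A flat round slotted mass, origin at the centre of its underside, z up out of its top face. A straight slot 10 mm wide runs from the centre to the rim along +x (its mouth, flared to 16 mm over the outer 6 mm; the slot's inner end lies 4 mm behind the centre, on the -x side). Brass, 38 mm across, 14 mm thick, 100 g. It starts flat on the wooden block, its slot facing roughly away from the robot.
- disc50: A flat round slotted mass, origin at the centre of its underside, z up out of its top face. A straight slot 10 mm wide runs from the centre to the rim along +x (its mouth, flared to 16 mm over the outer 6 mm; the slot's inner end lies 4 mm behind the centre, on the -x side). Blue, 32 mm across, 9 mm thick, 50 g: the spare, flat on the wooden block; leave it alone.
- disc200_mouth (a point): The middle of the 200 g disc's slot mouth, on the rim at the underside, 23 mm from its origin along +x.
- disc100_mouth (a point): The middle of the 100 g disc's slot mouth, on the rim at the underside, 19 mm from its origin along +x.
- block: Wooden block, 95 mm (x) by 300 mm (y) by 30 mm high, fixed; origin at the centre of its underside. The 200, 100 and 50 g discs lie on its flat top about 100 mm apart in a row along y, in any order.
- hanger: Weight hanger: steel stem, diameter 7 mm, bare for 154 mm, on a pan 60 mm across, 6 mm thick. Origin on the stem's axis at the pan's upper face, about 100 mm above the table; z up the stem. It hangs from a damped swivel 170 mm above the origin: pushed sideways it swings a few degrees and returns; it is stiff up and down and does not turn about its stem.
- seat200 (a point): Point on the stem's axis 22 mm above the hanger's origin: where the 200 g disc's origin belongs (top of the 500 g disc).
- seat100 (a point): Point on the stem's axis 40 mm above the hanger's origin: where the 100 g disc's origin belongs (top of the 200 g disc).
- beam (a point): Middle of the load beam's underside straight above the stem, 185 mm above the hanger's origin. The beam is 24 mm wide, ends 33 mm to the right (-y) of this point, and runs 160 mm to the left (+y) to the flank of the ivory blood separator (320 x 280 mm, 325 mm high) that carries it; masses must come in sideways, with a tool that leans away from the stem.
- tube_rack: Ivory rack with capped tubes, 30 by 150 mm (long along y), 78 mm high, origin under its middle; leave it alone.
- forceps: Steel forceps lying flat, 115 mm long (x), 10 mm high, origin under the middle; leave them alone.
Mind the look-alikes: they are no part of the job. What is shaped like the disc200 but green is not meant.

How it is judged:
By the outcome, as a careful person would: the job done as asked, in the order asked, and still so for the second after the job is handed in, with the robot touching nothing.
It also fails if it takes over 66 s, if anything falls off the work surface, if the arm or the gripper's body presses on something with over 40 N, if the wrist force passes 120 N, or if a joint passes its speed limit or range.

ROBOT

A 7-joint arm with a two-finger parallel gripper is mounted at the origin on the work surface. World frame = base frame: x ahead of the robot, y to its left, z up, the work surface at z = 0. Lengths are in m, angles in rad, forces in N, time in s.
With the tool pointing down it reaches from about 0.425 to 0.875 m from the base axis. Payload 9.9 kg.
Tool frame: the origin (TCP) lies on the centre line of the jaws, within the pads' length; the fingertips stand 22 mm ahead of it and the grasp point (between the pads) lies 3 mm ahead of it; z points along the fingers, y is the direction in which the jaws open and shut (so a half turn about z gives the same grasp; the last joint's range is limited). The gripper opens to 85 mm and grips with 20 to 120 N. Pads are 22 mm wide; open, the fingers measure 114 mm over their backs; the gripper's body (76 mm by 85 mm) begins 54 mm behind the grasp point. The pads swing forward as they close: fully open they stand 13 mm farther back than shut.
Start: joints at [1.185, 0.576, 0.025, 1.437, -0.015, 1.129, -0.057], TCP at [0.201, -0.644, 0.253] pointing down, gripper open.
Joint ranges: [-2.76, 2.76], [-0.34, 2.15], [-1.52, 1.57], [0.19, 2.46], [-1.09, 4.23], [0.17, 1.99], [-2.82, 2.82]. Speed limits (rad/s): [2.22, 2.22, 3.01, 3.01, 3.14, 3.14, 3.14].

INTERFACE

Orientations are given as a unit quaternion [x, y, z, w].
In Python, from workcell import state, capture, job_done gives the robot as it stands.
- The arm moves only by the tool move_arm, never from a script. Its argument "steps" is a list of rows, each an object of numbers: "x", "y", "z": the shift along the tool's x, y, z in cm; "ax", "ay", "az": the turn, a rotation vector about the tool's x, y, z in degrees. A call has 1 to 10 rows; each row shifts and turns the pose as measured when the row begins, along the tool's axes as they then stand; what a row does not reach is not made up. A row lasts 1/12 s, in which the tool goes at most 41.7 mm and 7.16 degrees, less where a joint would pass 70% of its speed; a pose out of reach is approached as far as the arm can. A call with a gripper value outside its range is refused whole. "claw" is the opening, from 0 (shut) to 1 (fully open), set as the call begins (left out, the last holds). The fingers move at their own pace and stop on an object; "newtons" is the grip in N (left out, the last holds). Time passes only in rows, so rows that do not move let the fingers close. It gives the time, the measured TCP pose, the force and the opening at its end, in the units of the state.
- state(): the state, without advancing time (a new reading comes with each control period).
- capture(name): name is "scene" or "top"; returns a dict with "image" (480x640x3 uint8, blue, green, red), "K" (3x3 intrinsics, pixels), "dist" ([k1, k2, p1, p2, k3] as OpenCV has them; the pictures are not rectified), "R" (3x3) and "t" (3): a world point X has camera coordinates R X + t. Camera axes: x right, y down, z forward; pixel columns grow to the right and rows downward; lengths in m; the calibration is good to about 2 mm. A picture is of the moment at which its call begins. There is no depth.
- job_done(): hands the job in, once; it reports no verdict.
The state is a dict: "time": time; "joint_positions": joint angles; "joint_velocities": joint speeds; "joint_torque": joint torques, N m; "ee_pos": TCP position; "tcp_rot": TCP orientation; "force": force on the tool from outside, world axes, zero at the start; "ft_torque": the same for the moment, N m; "finger_gap": finger opening in m.
Only numpy, scipy, OpenCV 4.12 (cv2) and the standard library are available. Lean on these libraries where they do the work, as an engineer would, in place of code of your own. Each camera call takes 0.05 s, during which the arm holds its last target.

## Working session

There is one attempt and no reset: what is moved stays moved. The work goes in short steps, Python scripts to look and compute and a tool call to move; the robot and the scene stay as the last step left them, time stands still between calls to the robot, and variables do not carry over. Pictures are saved under pics/ and viewed, and the job is handed in when it is done.

Besides the shell and the picture viewer there is one more tool, called after "Emit:" by a JSON object that holds its "name" and its "arguments". move_arm: Moves the arm, as the interface text tells. Its arguments: {"type":"object","properties":{"steps":{"type":"array","items":{"type":"object","properties":{"x":{"type":"number"},"y":{"type":"number"},"z":{"type":"number"},"ax":{"type":"number"},"ay":{"type":"number"},"az":{"type":"number"}}}},"claw":{"type":"number"},"newtons":{"type":"number"}},"required":["steps"]}

```bash
ls; mkdir -p pics
python3 - <<'E'
from workcell import state,capture
import cv2
s=state();print({k:(v if not hasattr(v,'round') else v) for k,v in s.items()})
for n in("scene","top"):
    c=capture(n);cv2.imwrite(f"pics/{n}0.png",c["image"]);print(n,c["K"],c["dist"],c["R"],c["t"])
E
```

```text
pics
{'time': 0.0, 'joint_positions': array([ 1.18522085,  0.57654418,  0.02489522,  1.43795477, -0.01500234,
        1.12898536, -0.05649702]), 'joint_velocities': array([-0.00279632, -0.00063459,  0.00090976, -0.00023204,  0.00172095,
        0.00057174,  0.00103435]), 'joint_torque': array([ 1.36559484e-04, -7.65755510e+01,  2.24994913e+00, -2.85971618e+01,
        1.50963856e-02,  1.25540880e-02,  1.77773325e-05]), 'ee_pos': array([ 0.2004699 , -0.6440879 ,  0.25241917]), 'tcp_rot': array([ 9.88638226e-01,  1.50312108e-01, -1.85155925e-04, -8.32865346e-04]), 'force': array([-0.03756871, -0.5862599 , -0.68750931]), 'ft_torque': array([ 0.01199294,  0.0092774 , -0.00012491]), 'finger_gap': 0.08502441636559303}
scene [[436.78586786   0.         322.76633741]
 [  0.         436.78586786 240.5479818 ]
 [  0.           0.           1.        ]] [-0.05067366  0.          0.          0.          0.        ] [[ 3.00730121e-01  9.53708815e-01 -9.43341272e-04]
 [ 7.12849148e-01 -2.25437447e-01 -6.64096416e-01]
 [-6.33567271e-01  1.99041336e-01 -7.47646347e-01]] [-0.1466175  -0.30731275  1.1702197 ]
top [[460.14105746   0.         322.81462194]
 [  0.         460.14105746 240.14310677]
 [  0.           0.           1.        ]] [0.00645185 0.         0.         0.         0.        ] [[-1.46631451e-05 -9.99795078e-01  2.02435702e-02]
 [-9.86170833e-01 -3.34054947e-03 -1.65698306e-01]
 [ 1.65731975e-01 -1.99660481e-02 -9.85968696e-01]] [-0.0568763   0.5977689   0.96773617]
```

View pics/scene0.png

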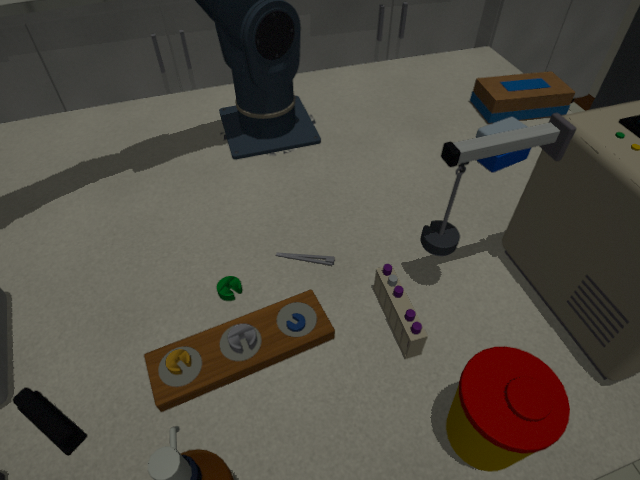

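View pics/top0.png

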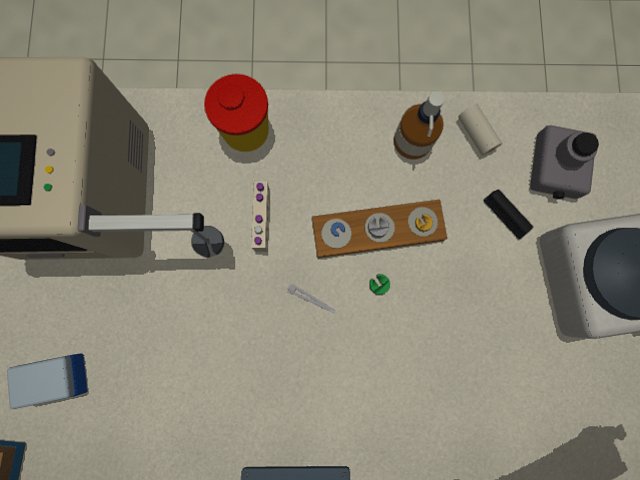

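The scene view shows the robot at the back. The block is at about (240,345), with brass at (178,361), steel at (240,341) and blue at (296,322). The green look-alike is on the table at (229,288). The hanger with the dark disc is at (440,238), the rack at (400,310) and the forceps at (305,258). In the top view, brass is at (424,222), steel at (379,227), blue at (337,231), green at (380,284) and the 500 g disc at (207,241).

Next I'll enlarge the discs.

```bash
cat > h.py <<'E'
import numpy as np,cv2
from workcell import state,capture
from scipy.spatial.transform import Rotation as Rn
def ray(c,uv):
    p=cv2.undistortPoints(np.array([[uv]],float),c["K"],c["dist"])[0,0]
    R=np.array(c["R"]);t=np.array(c["t"])
    o=-R.T@t; d=R.T@np.array([p[0],p[1],1.]); return o,d/np.linalg.norm(d)
def plane(c,uv,z):
    o,d=ray(c,uv); return o+d*(z-o[2])/d[2]
def tri(c1,u1,c2,u2):
    o1,d1=ray(c1,u1);o2,d2=ray(c2,u2)
    A=np.stack([d1,-d2],1);s=np.linalg.lstsq(A,o2-o1,rcond=None)[0]
    a=o1+d1*s[0];b=o2+d2*s[1];return (a+b)/2,np.linalg.norm(a-b)
def proj(c,X):
    R=np.array(c["R"]);r=cv2.Rodrigues(R)[0]
    return cv2.projectPoints(np.array(X,float).reshape(-1,1,3),r,np.array(c["t"]),c["K"],np.array(c["dist"]))[0].reshape(-1,2)
def crop(im,x0,y0,w,h,k,fn):
    cv2.imwrite(fn,cv2.resize(im[y0:y0+h,x0:x0+w],None,fx=k,fy=k,interpolation=cv2.INTER_CUBIC))
E
python3 - <<'E'
from h import *
t=cv2.imread("pics/top0.png");s=cv2.imread("pics/scene0.png")
crop(t,305,190,150,110,5,"pics/t_block.png")
crop(t,160,195,120,90,6,"pics/t_hang.png")
crop(s,140,270,200,140,4,"pics/s_block.png")
crop(s,390,120,150,150,4,"pics/s_hang.png")
E
```

```text
(no output)
```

View pics/t_block.png

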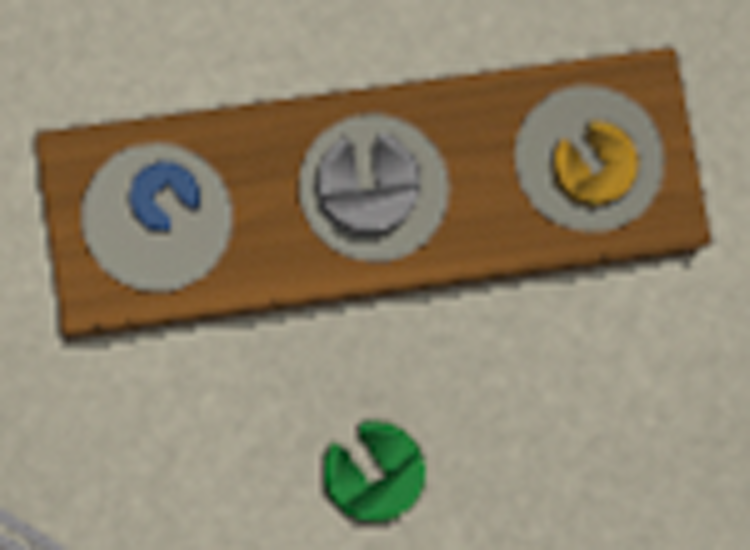

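View pics/t_hang.png

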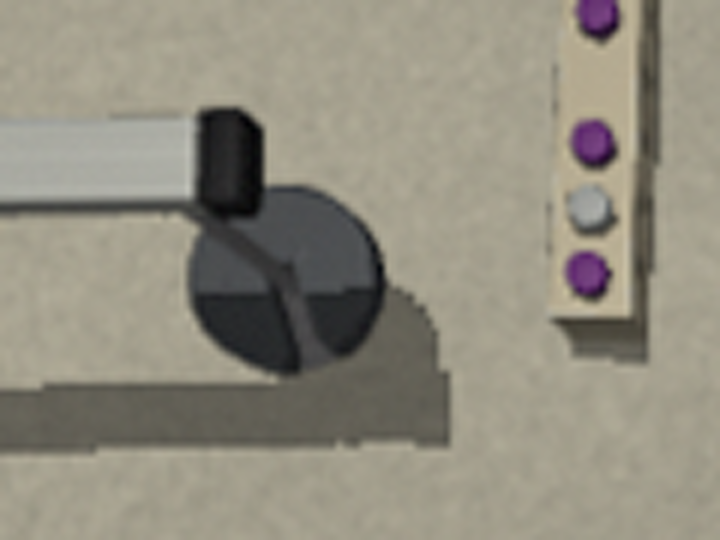

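View pics/s_block.png

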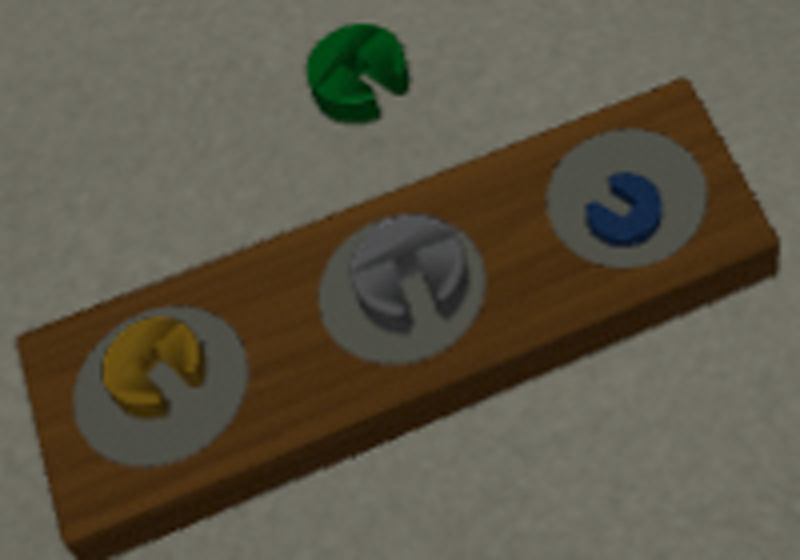

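View pics/s_hang.png

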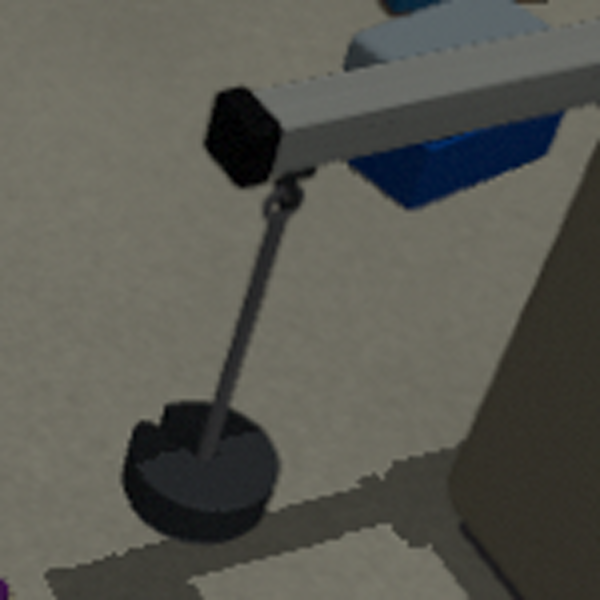

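The steel disc (top view 379,227, on the block) is the 200 g. The green one at (380,284) is the same shape but lies on the table and is the wrong colour. The brass disc at (424,222) is the 100 g, and the enlarged crops confirm all three. In the hanger crop the dark disc's slot faces the robot. Next I'll measure positions.

```bash
cat > meas.py <<'E'
from h import *
import sys
def masks(im):
    hsv=cv2.cvtColor(im,cv2.COLOR_BGR2HSV)
    return hsv
t=capture("top");s=capture("scene")
for nm,c in(("top",t),("scene",s)):
    hsv=cv2.cvtColor(c["image"],cv2.COLOR_BGR2HSV)
    H,S,V=cv2.split(hsv)
    print(nm)
    br=((H>18)&(H<28)&(S>170)).astype(np.uint8)
    bl=((H>100)&(H<125)&(S>100)).astype(np.uint8)
    wd=((H>5)&(H<18)&(S>120)).astype(np.uint8)
    for n,m in(("brass",br),("blue",bl),("wood",wd)):
        cs,_=cv2.findContours(m,cv2.RETR_EXTERNAL,cv2.CHAIN_APPROX_NONE)
        for k in cs:
            if cv2.contourArea(k)>60: print(n,cv2.contourArea(k),cv2.minEnclosingCircle(k),cv2.boundingRect(k))
    x,y=(379,227) if nm=="top" else (240,341)
    print(hsv[y-1,x-16:x+17].tolist())
E
python3 meas.py
```

```text
top
brass 134.0 ((423.5, 222.2857208251953), 8.082904815673828) (416, 215, 16, 16)
brass 666.5 ((243.6793212890625, 124.89921569824219), 26.181110382080078) (218, 113, 50, 38)
blue 312.0 ((10.577448844909668, 459.07061767578125), 20.938810348510742) (0, 441, 25, 39)
blue 452.0 ((77.5, 374.5), 20.988191604614258) (70, 354, 17, 42)
blue 72.0 ((337.5, 228.8000030517578), 6.685160160064697) (331, 223, 14, 13)
wood 329.5 ((4.785714149475098, 462.5), 17.180118560791016) (0, 446, 15, 34)
wood 5148.0 ((379.0, 228.0), 67.74225616455078) (312, 200, 135, 58)
wood 61.5 ((409.5, 146.0), 17.44286346435547) (394, 138, 32, 21)
wood 944.5 ((421.1408386230469, 124.73943328857422), 21.390911102294922) (400, 104, 43, 43)
[[15, 178, 123], [15, 141, 96], [28, 27, 125], [30, 24, 140], [27, 21, 120], [23, 14, 72], [150, 4, 118], [165, 4, 136], [165, 4, 132], [170, 6, 132], [170, 6, 132], [165, 4, 128], [30, 2, 124], [23, 8, 125], [25, 24, 137], [28, 27, 140], [25, 23, 120], [23, 13, 79], [150, 7, 109], [150, 2, 120], [165, 4, 122], [0, 2, 119], [0, 4, 116], [160, 7, 116], [0, 4, 115], [0, 5, 112], [27, 22, 
[... 715 characters left out ...]
.0 ((240.57437133789062, 356.99652099609375), 97.24803924560547) (145, 290, 190, 122)
wood 164.5 ((583.5410766601562, 99.43150329589844), 10.556532859802246) (573, 94, 22, 16)
wood 2908.5 ((524.0, 90.5), 50.06256103515625) (474, 72, 101, 41)
[[37, 29, 80], [30, 26, 80], [34, 26, 80], [34, 23, 77], [90, 4, 69], [120, 3, 82], [150, 3, 80], [105, 6, 80], [105, 7, 78], [90, 3, 75], [120, 7, 72], [120, 7, 69], [120, 8, 67], [90, 4, 63], [120, 4, 60], [0, 0, 59], [30, 18, 70], [33, 28, 81], [34, 25, 81], [34, 26, 80], [34, 26, 80], [34, 24, 73], [30, 18, 56], [105, 11, 46], [90, 11, 48], [120, 5, 49], [60, 5, 55], [0, 0, 69], [105, 6, 80], [120, 7, 77], [130, 13, 58], [120, 13, 38], [105, 13, 38]]
```

```bash
cat > meas2.py <<'E'
from h import *
def upmask(c,box,f,k=6):
    x,y,w,h=box
    im=cv2.resize(c["image"][y:y+h,x:x+w],None,fx=k,fy=k,interpolation=cv2.INTER_CUBIC)
    hsv=cv2.cvtColor(im,cv2.COLOR_BGR2HSV).astype(int)
    m=f(hsv[...,0],hsv[...,1],hsv[...,2]).astype(np.uint8)
    m=cv2.morphologyEx(m,cv2.MORPH_OPEN,np.ones((5,5)))
    n,l,st,_=cv2.connectedComponentsWithStats(m)
    i=1+np.argmax(st[1:,4]); return (l==i).astype(np.uint8),k,(x,y)
def hullc(m):
    p=np.argwhere(m)[:,::-1].astype(np.int32)
    h=cv2.convexHull(p.reshape(-1,1,2)); M=cv2.moments(h)
    f=np.zeros_like(m);cv2.fillConvexPoly(f,h,1)
    d=cv2.morphologyEx(f*(1-m),cv2.MORPH_OPEN,np.ones((7,7)))
    n,l,st,ce=cv2.connectedComponentsWithStats(d)
    i=1+np.argmax(st[1:,4])
    return np.array([M['m10'],M['m01']])/M['m00'],ce[i],cv2.contourArea(h),st[i,4]
F={'steel':lambda H,S,V:(S<13),'brass':lambda H,S,V:(H>18)&(H<30)&(S>110),'blue':lambda H,S,V:(H>98)&(H<130)&(S>60),'green':lambda H,S,V:(H>45)&(H<80)&(S>100)}
if __name__=="__main__":
    t=capture("top");s=capture("scene")
    B={'steel':((366,213,27,28),(220,320,42,42)),'brass':((411,208,26,28),(160,343,36,38)),'blue':((326,217,24,24),(282,307,28,32)),'green':((366,270,28,28),(212,270,34,34))}
    Z={'steel':(.03,.018),'brass':(.03,.014),'blue':(.03,.009),'green':(0,.018)}
    for n in B:
        uv=[]
        for c,b in zip((t,s),B[n]):
            m,k,o=upmask(c,b,F[n]); hc,sc,A,a=hullc(m)
            cv2.imwrite(f"pics/m_{n}_{b[0]}.png",m*255)
            to=lambda q:(q+.5)/k-.5+np.array(o)
            hc,sc=to(hc),to(sc);uv.append(hc)
            z0,th=Z[n]; P=plane(c,hc,z0+th/2);Q=plane(c,sc,z0+th/2)
            print(n,hc.round(2),P.round(4),'slot deg',np.degrees(np.arctan2(*(Q-P)[[1,0]])).round(1),(np.linalg.norm(Q-P)*1e3).round(1),A/k/k,a/k/k)
        print('   tri',tri(t,uv[0],s,uv[1]))
E
python3 meas2.py
python3 - <<'E'
import cv2,numpy as np,glob
for n in("steel","brass"):
    fs=sorted(glob.glob(f"pics/m_{n}_*.png"));print(fs)
    I=[cv2.resize(cv2.imread(f),(260,260)) for f in fs];cv2.imwrite(f"pics/mm_{n}.png",np.hstack(I))
a=[cv2.imread(f"pics/mm_{n}.png") for n in("steel","brass")];cv2.imwrite("pics/mm.png",np.vstack(a))
E
```

```text
steel [378.11 226.49] [ 0.6314 -0.1808  0.039 ] slot deg 6.0 11.1 334.625 45.888888888888886
steel [241.77 337.76] [ 0.6307 -0.1828  0.039 ] slot deg 8.0 13.9 666.0694444444445 89.58333333333333
   tri (array([ 0.63121053, -0.18176238,  0.03949869]), np.float64(0.002061578223721961))
brass [423.72 222.4 ] [ 0.6417 -0.2849  0.037 ] slot deg 33.1 7.9 221.31944444444446 29.777777777777775
brass [177.87 361.16] [ 0.6406 -0.2869  0.037 ] slot deg 29.8 11.3 499.1805555555556 69.02777777777779
   tri (array([ 0.64144805, -0.28567632,  0.03808342]), np.float64(0.0019990549777649737))
blue [337.32 228.64] [ 0.627  -0.089   0.0345] slot deg -141.4 5.4 141.58333333333334 31.027777777777775
blue [295.78 322.09] [ 0.626  -0.091   0.0345] slot deg -146.3 7.7 269.4166666666667 38.19444444444444
   tri (array([ 0.62663932, -0.08999413,  0.03524705]), np.float64(0.0021788262416463297))
green [379.44 284.05] [ 0.5041 -0.1855  0.009 ] slot deg 37.7 8.9 307.48611111111114 47.5
green [228.9  287.71] [ 0.5029 -0.1873  0.009 ] slot deg 28.7 17.1 485.09722222222223 37.05555555555556
   tri (array([ 0.50388031, -0.18632363,  0.00996675]), np.float64(0.0019976572903532873))
['pics/m_steel_220.png', 'pics/m_steel_366.png']
['pics/m_brass_160.png', 'pics/m_brass_411.png']
```

View pics/mm.png

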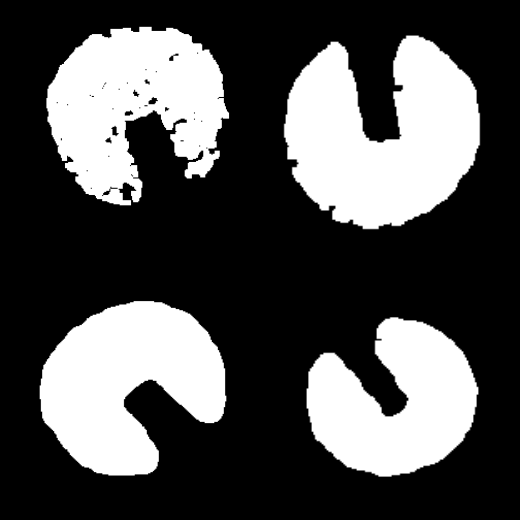

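The masks came out clean. Steel is at about (0.632,-0.182) with its slot at +6°, and brass at about (0.642,-0.286) with its slot at +32°. Next is the hanger.

```bash
cat > hang.py <<'E'
from h import *
t=capture("top");s=capture("scene")
# stem centre line in scene: per-row dark segment
g=cv2.cvtColor(s["image"],cv2.COLOR_BGR2GRAY).astype(float)
pts=[]
for v in range(182,224,3):
    uc=442+(233.7-v)*(18/61.7)
    us=np.arange(int(uc)-7,int(uc)+8); r=g[v,us]; bg=np.median(np.r_[r[:3],r[-3:]]); w=np.clip(bg-r-6,0,None)
    pts.append(((us*w).sum()/w.sum(),v))
pts=np.array(pts);print(pts.round(1).tolist())
f=np.polyfit(pts[:,1],pts[:,0],1);print('line',f,np.abs(np.polyval(f,pts[:,1])-pts[:,0]).max())
# plane of stem as seen by scene camera (vertical stem): intersect w/ z planes
for v in (185,233): print('ray',v,ray(s,(np.polyval(f,v),v)))
k=6;x,y=180,215
im=cv2.resize(t["image"][y:y+55,x:x+55],None,fx=k,fy=k,interpolation=cv2.INTER_CUBIC)
V=im.max(2);print()
m=(V<95).astype(np.uint8);cv2.imwrite("pics/hm.png",np.hstack([im,cv2.merge([m*255]*3)]))
E
python3 hang.py
```

```text
[[456.7, 182.0], [455.9, 185.0], [454.9, 188.0], [453.9, 191.0], [453.1, 194.0], [452.2, 197.0], [451.4, 200.0], [450.4, 203.0], [449.6, 206.0], [448.6, 209.0], [447.7, 212.0], [446.7, 215.0], [445.8, 218.0], [441.6, 221.0]]
line [-3.34651455e-01  5.18039872e+02] 2.5187742225750185
ray 185 (array([ 1.00457283, -0.16237149,  0.67068687]), array([-0.60007145,  0.49409339, -0.62911523]))
ray 233 (array([ 1.00457283, -0.16237149,  0.67068687]), array([-0.54532752,  0.44410713, -0.71090558]))
```

View pics/hm.png

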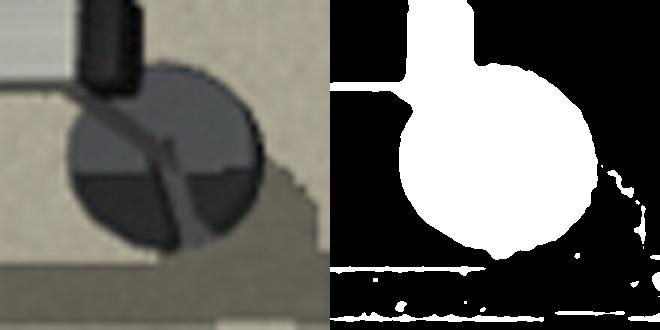

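```bash
cat >> hang.py <<'E'
from scipy.optimize import least_squares
pts=pts[:-1];f=np.polyfit(pts[:,1],pts[:,0],1);print('line res',np.abs(np.polyval(f,pts[:,1])-pts[:,0]).max())
o,a=ray(s,(np.polyval(f,182),182));_,b=ray(s,(np.polyval(f,218),218))
n=np.cross(a,b);n/=np.linalg.norm(n);print('stem plane normal',n.round(3))
cs,_=cv2.findContours(m,cv2.RETR_EXTERNAL,cv2.CHAIN_APPROX_NONE)
c=max(cs,key=cv2.contourArea)[:,0].astype(float)
q=c-[165,158];an=np.degrees(np.arctan2(q[:,1],q[:,0]));r=np.hypot(*q.T)
sel=(r<112)&(r>85)&(((an>-75)&(an<60))|(an>110)|(an<-160))
fit=least_squares(lambda p:np.hypot(c[sel,0]-p[0],c[sel,1]-p[1])-p[2],[165,158,95],loss='soft_l1').x
uv=(fit[:2]+.5)/6-.5+np.array([x,y]);print('circle',fit,uv,sel.sum())
for z in(.10,.108,.122):
    P=plane(t,uv,z);print(z,P.round(4))
# scene-plane: n.(X-o)=0 ; for y of top-view give x
P=plane(t,uv,.108)
print('dist of P to scene stem plane mm',1e3*n@(P-o))
# stem height: point on stem plane line where disc top meets stem pixel (scene) ~ (442,233.5)
print('disc top z if at P', [ (o+d*((P-o)[0]/d[0])).round(4) for d in [ray(s,(442,233.5))[1]]])
for zz in(.1,.122,.2,.27,.285): print(zz,'scene',proj(s,[P[0],P[1],zz]).round(1),'top',proj(t,[P[0],P[1],zz]).round(1))
E
python3 hang.py
```

```text
[[456.6, 182.0], [455.9, 185.0], [454.9, 188.0], [453.9, 191.0], [453.2, 194.0], [452.2, 197.0], [451.4, 200.0], [450.4, 203.0], [449.5, 206.0], [448.6, 209.0], [447.6, 212.0], [446.7, 215.0], [445.8, 218.0], [441.4, 221.0]]
line [-3.36516197e-01  5.18389243e+02] 2.5704454658611553
ray 185 (array([ 1.00457283, -0.16237149,  0.67068687]), array([-0.60006687,  0.49410124, -0.62911344]))
ray 233 (array([ 1.00457283, -0.16237149,  0.67068687]), array([-0.54541166,  0.44394766, -0.71094065]))

line res 0.11808414644821141
stem plane normal [-0.639 -0.769  0.006]
circle [167.59700545 162.10122921  96.96407275] [207.51616758 241.60020487] 342
0.1 [0.5856 0.1863 0.1   ]
0.108 [0.5843 0.1844 0.108 ]
0.122 [0.582  0.1811 0.122 ]
dist of P to scene stem plane mm -1.6866950588242022
disc top z if at P [array([0.5843, 0.1842, 0.1201])]
0.1 scene [[439.8 241.3]] top [[208.4 242.2]]
0.122 scene [[442.3 232.7]] top [[206.  240.5]]
0.2 scene [[452.3 199.3]] top [[196.4 233.6]]
0.27 scene [[462.6 164.3]] top [[186.2 226.3]]
0.285 scene [[465.1 156. ]] top [[183.8 224.6]]
```

Measured positions:
- Stem axis: about (0.584,0.183). The two views differ by the same ~2 mm as for the discs.
- Top of the 500 g disc: z about 0.121.
- 500 g slot: about -163°.

Plan:
1. Lean the tool 45° away from the stem, with the jaws across each disc's slot.
2. Hang the 200 g with its slot at about -10°.
3. Hang the 100 g with its slot at about +65°.

The next script works out the deltas for the moves.

```bash
cat > plan.py <<'E'
from h import *
def Rt(th,al):
    th,al=np.radians([th,al]);e=np.array([np.cos(th),np.sin(th),0]);Z=np.array([0,0,1.])
    x=np.cos(al)*e+np.sin(al)*Z;z=np.sin(al)*e-np.cos(al)*Z
    return np.stack([x,np.cross(z,x),z],1)
def go(p,th,al,N):
    s=state();R=Rn.from_quat(s["tcp_rot"]);p0=np.array(s["ee_pos"])
    T=Rn.from_matrix(Rt(th,al));w=(R.inv()*T).as_rotvec();dp=np.array(p)-p0
    for i in range(N):
        Ri=R*Rn.from_rotvec(w*i/N);d=Ri.inv().apply(dp/N)*100
        print(d.round(2).tolist(),np.degrees(w/N).round(2).tolist())
    print('tot cm',(R.inv().apply(dp)*100).round(2),'deg',np.degrees(w).round(2),'len',np.linalg.norm(dp).round(4),'t',s['time'],'F',np.round(s['force'],2),'gap',s['finger_gap'])
if __name__=="__main__":
    import sys
    a=[float(v) for v in sys.argv[1:]];go(a[:3],a[3],a[4],int(a[5]))
E
python3 plan.py 0.622 -0.183 0.16 6 45 18
```

```text
[3.0, -1.75, 0.52] [-0.25, 2.49, 0.59]
[2.95, -1.79, 0.64] [-0.25, 2.49, 0.59]
[2.9, -1.82, 0.76] [-0.25, 2.49, 0.59]
[2.85, -1.85, 0.88] [-0.25, 2.49, 0.59]
[2.79, -1.89, 0.99] [-0.25, 2.49, 0.59]
[2.72, -1.92, 1.1] [-0.25, 2.49, 0.59]
[2.65, -1.95, 1.21] [-0.25, 2.49, 0.59]
[2.58, -1.98, 1.32] [-0.25, 2.49, 0.59]
[2.5, -2.02, 1.42] [-0.25, 2.49, 0.59]
[2.41, -2.05, 1.52] [-0.25, 2.49, 0.59]
[2.32, -2.08, 1.61] [-0.25, 2.49, 0.59]
[2.23, -2.11, 1.7] [-0.25, 2.49, 0.59]
[2.13, -2.14, 1.79] [-0.25, 2.49, 0.59]
[2.03, -2.17, 1.87] [-0.25, 2.49, 0.59]
[1.92, -2.2, 1.94] [-0.25, 2.49, 0.59]
[1.82, -2.23, 2.02] [-0.25, 2.49, 0.59]
[1.7, -2.25, 2.08] [-0.25, 2.49, 0.59]
[1.59, -2.28, 2.15] [-0.25, 2.49, 0.59]
tot cm [ 53.95 -31.53   9.33] deg [-4.44 44.85 10.71] len 0.6318 t 0.5 F [ 0.63 -0.44 -0.08] gap 0.08541202479168136
```

Emit:
{"name": "move_arm", "arguments": {"steps": [{"x": 3.0, "y": -1.8, "z": 0.5, "ay": 2.5, "az": 0.6}, {"x": 3.0, "y": -1.8, "z": 0.6, "ay": 2.5, "az": 0.6}, {"x": 2.9, "y": -1.8, "z": 0.8, "ay": 2.5, "az": 0.6}, {"x": 2.9, "y": -1.9, "z": 0.9, "ay": 2.5, "az": 0.6}, {"x": 2.8, "y": -1.9, "z": 1.0, "ay": 2.5, "az": 0.6}, {"x": 2.7, "y": -1.9, "z": 1.1, "ay": 2.5, "az": 0.6}, {"x": 2.7, "y": -2.0, "z": 1.2, "ay": 2.5, "az": 0.6}, {"x": 2.6, "y": -2.0, "z": 1.3, "ay": 2.5, "az": 0.6}, {"x": 2.5, "y": -2.0, "z": 1.4, "ay": 2.5, "az": 0.6}, {"x": 2.4, "y": -2.0, "z": 1.5, "ay": 2.5, "az": 0.6}], "claw": 0.72, "newtons": 40}}

```text
validation failed for argument at $.st...
```

```bash
python3 plan.py 0.622 -0.183 0.16 6 45 9
```

```text
[5.99, -3.5, 1.04] [-0.49, 4.98, 1.19]
[5.81, -3.64, 1.52] [-0.49, 4.98, 1.19]
[5.58, -3.77, 1.98] [-0.49, 4.98, 1.19]
[5.31, -3.9, 2.42] [-0.49, 4.98, 1.19]
[5.0, -4.03, 2.84] [-0.49, 4.98, 1.19]
[4.65, -4.16, 3.22] [-0.49, 4.98, 1.19]
[4.26, -4.28, 3.57] [-0.49, 4.98, 1.19]
[3.85, -4.4, 3.89] [-0.49, 4.98, 1.19]
[3.41, -4.51, 4.17] [-0.49, 4.98, 1.19]
tot cm [ 53.95 -31.53   9.33] deg [-4.44 44.85 10.71] len 0.6318 t 0.5 F [ 0.63 -0.44 -0.08] gap 0.08541202479168136
```

Emit:
{"name": "move_arm", "arguments": {"steps": [{"x": 3.0, "y": -1.8, "z": 0.5, "ax": 0, "ay": 2.5, "az": 0.6}, {"x": 3.0, "y": -1.8, "z": 0.6, "ax": 0, "ay": 2.5, "az": 0.6}, {"x": 2.9, "y": -1.8, "z": 0.8, "ax": 0, "ay": 2.5, "az": 0.6}, {"x": 2.9, "y": -1.9, "z": 0.9, "ax": 0, "ay": 2.5, "az": 0.6}, {"x": 2.8, "y": -1.9, "z": 1.0, "ax": 0, "ay": 2.5, "az": 0.6}, {"x": 2.7, "y": -1.9, "z": 1.1, "ax": 0, "ay": 2.5, "az": 0.6}], "claw": 0.72, "newtons": 40}}

```text
time: 1.0
ee_pos: [0.3418, -0.4904, 0.2231]
tcp_rot: [0.985, 0.112, 0.132, -0.017]
force: [0.2, 0.1, -0.9]
finger_gap: 0.0612
```

```bash
python3 plan.py 0.622 -0.183 0.16 6 45 11
```

```text
[2.85, -2.15, 1.38] [-0.34, 2.7, 0.55]
[2.76, -2.18, 1.5] [-0.34, 2.7, 0.55]
[2.67, -2.22, 1.61] [-0.34, 2.7, 0.55]
[2.57, -2.25, 1.72] [-0.34, 2.7, 0.55]
[2.46, -2.29, 1.83] [-0.34, 2.7, 0.55]
[2.35, -2.32, 1.93] [-0.34, 2.7, 0.55]
[2.23, -2.36, 2.02] [-0.34, 2.7, 0.55]
[2.11, -2.39, 2.11] [-0.34, 2.7, 0.55]
[1.99, -2.42, 2.19] [-0.34, 2.7, 0.55]
[1.86, -2.45, 2.27] [-0.34, 2.7, 0.55]
[1.73, -2.48, 2.34] [-0.34, 2.7, 0.55]
tot cm [ 31.33 -23.64  15.16] deg [-3.7  29.72  6.02] len 0.4207 t 1.0 F [ 0.17  0.13 -0.89] gap 0.061246873034460116
```

Emit:
{"name": "move_arm", "arguments": {"steps": [{"x": 2.9, "y": -2.2, "z": 1.4, "ax": -0.3, "ay": 2.7, "az": 0.6}, {"x": 2.8, "y": -2.2, "z": 1.5, "ax": -0.3, "ay": 2.7, "az": 0.6}, {"x": 2.7, "y": -2.2, "z": 1.6, "ax": -0.3, "ay": 2.7, "az": 0.6}, {"x": 2.6, "y": -2.3, "z": 1.7, "ax": -0.3, "ay": 2.7, "az": 0.6}, {"x": 2.5, "y": -2.3, "z": 1.8, "ax": -0.3, "ay": 2.7, "az": 0.6}, {"x": 2.4, "y": -2.3, "z": 1.9, "ax": -0.3, "ay": 2.7, "az": 0.6}, {"x": 2.2, "y": -2.4, "z": 2.0, "ax": -0.3, "ay": 2.7, "az": 0.6}, {"x": 2.1, "y": -2.4, "z": 2.1, "ax": -0.3, "ay": 2.7, "az": 0.6}, {"x": 2.0, "y": -2.4, "z": 2.2, "ax": -0.3, "ay": 2.7, "az": 0.6}, {"x": 1.9, "y": -2.4, "z": 2.3, "ax": -0.3, "ay": 2.7, "az": 0.6}]}}

```text
time: 1.83
ee_pos: [0.6014, -0.2271, 0.2055]
tcp_rot: [0.941, 0.067, 0.329, -0.045]
force: [-0.3, -0.4, 0.0]
finger_gap: 0.0616
```

```bash
python3 plan.py 0.622 -0.183 0.10 6 45 6
```

```text
[-0.76, -0.6, 1.68] [-0.62, 1.05, 0.11]
[-0.79, -0.62, 1.66] [-0.62, 1.05, 0.11]
[-0.83, -0.63, 1.63] [-0.62, 1.05, 0.11]
[-0.86, -0.65, 1.61] [-0.62, 1.05, 0.11]
[-0.89, -0.66, 1.59] [-0.62, 1.05, 0.11]
[-0.92, -0.68, 1.56] [-0.62, 1.05, 0.11]
tot cm [-4.58 -3.6  10.06] deg [-3.74  6.31  0.67] len 0.1162 t 1.8333 F [-0.26 -0.39  0.02] gap 0.0615652914450573
```

Emit:
{"name": "move_arm", "arguments": {"steps": [{"x": -0.8, "y": -0.6, "z": 1.7, "ax": -0.6, "ay": 1.1, "az": 0.1}, {"x": -0.8, "y": -0.6, "z": 1.7, "ax": -0.6, "ay": 1.1, "az": 0.1}, {"x": -0.8, "y": -0.6, "z": 1.6, "ax": -0.6, "ay": 1.1, "az": 0.1}, {"x": -0.9, "y": -0.7, "z": 1.6, "ax": -0.6, "ay": 1.1, "az": 0.1}, {"x": -0.9, "y": -0.7, "z": 1.6, "ax": -0.6, "ay": 1.1, "az": 0.1}, {"x": -0.9, "y": -0.7, "z": 1.6, "ax": -0.6, "ay": 1.1, "az": 0.1}]}}

```text
time: 2.33
ee_pos: [0.6461, -0.2239, 0.172]
tcp_rot: [0.94, 0.071, 0.327, -0.065]
force: [0.1, 0.0, -0.0]
finger_gap: 0.0613
```

```bash
cat > look.py <<'E'
from h import *
import sys
nm=sys.argv[1];b=[int(v) for v in sys.argv[2:11]]
t=capture("top");s=capture("scene")
A=cv2.resize(t["image"][b[1]:b[1]+b[3],b[0]:b[0]+b[2]],(400,400*b[3]//b[2]),interpolation=cv2.INTER_CUBIC)
B=cv2.resize(s["image"][b[5]:b[5]+b[7],b[4]:b[4]+b[6]],(400,400*b[7]//b[6]),interpolation=cv2.INTER_CUBIC)
h=max(len(A),len(B));A=np.vstack([A,np.zeros((h-len(A),400,3),np.uint8)]);B=np.vstack([B,np.zeros((h-len(B),400,3),np.uint8)])
cv2.imwrite(f"pics/{nm}.png",np.hstack([A,B]))
E
python3 plan.py 0.622 -0.183 0.065 6 45 6|tail -1; python3 look.py a1 320 180 130 130 170 260 150 150
```

```text
tot cm [-8.17 -3.63  7.56] deg [-6.03  6.46  0.2 ] len 0.117 t 2.3333 F [ 0.07  0.03 -0.03] gap 0.0613218489342455
```

View pics/a1.png

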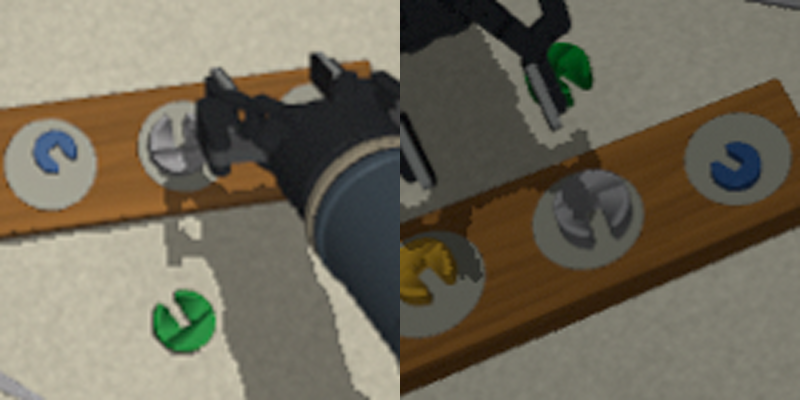

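The tool is over the block at an unchanged y, short of the target, so I suspect a joint limit.

Run:
```python
from h import *
s=state();q=np.array(s["joint_positions"]);print(q.round(3))
lo=np.array([-2.76,-.34,-1.52,.19,-1.09,.17,-2.82]);hi=np.array([2.76,2.15,1.57,2.46,4.23,1.99,2.82])
print((q-lo).round(2),(hi-q).round(2));print(s['joint_velocities'].round(2),s['joint_torque'].round(1),Rn.from_quat(s['tcp_rot']).as_matrix().round(2))
```

```text
[ 0.826  0.596 -0.52   2.003 -1.086  0.172  0.079]
[3.59 0.94 1.   1.81 0.   0.   2.9 ] [1.93 1.55 2.09 0.46 5.32 1.82 2.74]
[ 0.01 -0.03 -0.01  0.02  0.    0.   -0.  ] [ -0.5 -65.   -8.3 -20.8  -0.6   0.7   0. ] [[ 0.78  0.18  0.6 ]
 [ 0.09 -0.98  0.17]
 [ 0.62 -0.08 -0.78]]
```

The tool isn't where I asked because joints 5 and 6 are on their lower limits. I need a kinematic model to choose a reachable lean. I'll back out towards a comfortable posture and gather joint/pose samples on the way.

```bash
cat > log.py <<'E'
from h import *
import json,os
s=state();r=dict(q=s["joint_positions"].tolist(),p=s["ee_pos"].tolist(),o=s["tcp_rot"].tolist())
open("log.jsonl","a").write(json.dumps(r)+"\n")
E
python3 log.py
python3 - <<'E'
import json
q0=[1.18522085,0.57654418,0.02489522,1.43795477,-0.01500234,1.12898536,-0.05649702]
open("log.jsonl","a").write(json.dumps(dict(q=q0,p=[0.2004699,-0.6440879,0.25241917],o=[9.88638226e-01,1.50312108e-01,-1.85155925e-04,-8.32865346e-04]))+"\n")
E
cat > kin.py <<'E'
from h import *
import json,itertools
L=[json.loads(l) for l in open("log.jsonl")]
Ry=lambda a:Rn.from_rotvec([0,a,0]);Rz=lambda a:Rn.from_rotvec([0,0,a])
def chain(q,sg,off1,off7):
    q=np.array(q)*sg
    fr=[Rz(q[0]+off1)]
    for k,f in((1,Ry),(2,Rz),(3,Ry),(4,Rz),(5,Ry)): fr.append(fr[-1]*f(q[k]))
    fr.append(fr[-1]*Rz(q[6]+off7)); return fr
if __name__=="__main__":
    best=[]
    from scipy.optimize import least_squares
    for s1,s3,s5,s7 in itertools.product((1,-1),repeat=4):
        sg=np.array([s1,1,s3,1,s5,1,s7])
        for o1,o7 in itertools.product((0,1.57,3.14,-1.57),repeat=2):
            fn=lambda p:np.concatenate([(Rn.from_quat(l["o"]).inv()*chain(l["q"],sg,p[0],p[1])[-1]).as_rotvec() for l in L])
            r=least_squares(fn,[o1,o7]);best.append((r.cost,sg.tolist(),r.x.round(4).tolist()))
    best.sort(key=lambda b:b[0]);print(*best[:4],sep="\n")
E
python3 kin.py
```

```text
(np.float64(9.772004489605128e-18), [-1, 1, -1, 1, -1, 1, -1], [6.2832, 1.5708])
(np.float64(9.77200468010734e-18), [-1, 1, -1, 1, -1, 1, -1], [0.0, 1.5708])
(np.float64(9.772004852843299e-18), [-1, 1, -1, 1, -1, 1, -1], [0.0, 1.5708])
(np.float64(9.772005015150127e-18), [-1, 1, -1, 1, -1, 1, -1], [0.0, 1.5708])
```

Emit:
{"name": "move_arm", "arguments": {"steps": [{"x": 0, "y": 0, "z": -2.5, "ax": 0, "ay": -5, "az": 0}, {"x": 0, "y": 0, "z": -2.5, "ax": 0, "ay": -5, "az": 0}, {"x": 0, "y": 0, "z": -2.5, "ax": 0, "ay": -5, "az": 0}, {"x": 0, "y": 0, "z": -2.5, "ax": 0, "ay": -5, "az": 0}]}}

```text
time: 2.77
ee_pos: [0.6009, -0.2371, 0.2254]
tcp_rot: [0.977, 0.076, 0.19, -0.062]
force: [2.3, 1.2, -0.8]
finger_gap: 0.0614
```

```bash
python3 log.py; python3 kin.py;tail -1 log.jsonl
```

```text
(np.float64(1.0627845382361222e-17), [-1, 1, -1, 1, -1, 1, -1], [0.0, 1.5708])
(np.float64(1.0627845870515304e-17), [-1, 1, -1, 1, -1, 1, -1], [0.0, 1.5708])
(np.float64(1.062784612521112e-17), [-1, 1, -1, 1, -1, 1, -1], [0.0, 1.5708])
(np.float64(1.0627846153491277e-17), [-1, 1, -1, 1, -1, 1, -1], [0.0, 1.5708])
{"q": [0.3584797618878991, 0.46371886940254836, 0.147349539208576, 1.8282727399672851, -0.6154003154738998, 0.6795272919931312, -0.48134266001597104], "p": [0.6009150423907863, -0.2371244628286777, 0.22543371514696023], "o": [0.9767682611076939, 0.07630839402929478, 0.19046130059859373, -0.06184889706061136]}
```

The orientation model fits exactly. A few more samples will give me the link lengths.

Emit:
{"name": "move_arm", "arguments": {"steps": [{"x": -3, "y": 0, "z": -3, "ax": 6, "ay": 0, "az": 6}, {"x": -3, "y": 0, "z": -3, "ax": 6, "ay": 0, "az": 6}]}}

```text
time: 2.93
ee_pos: [0.5383, -0.232, 0.2612]
tcp_rot: [0.971, 0.028, 0.171, -0.165]
force: [-1.7, -2.7, -1.4]
finger_gap: 0.0616
```

```bash
python3 log.py
```

Emit:
{"name": "move_arm", "arguments": {"steps": [{"x": 0, "y": 3, "z": 0, "ax": -6, "ay": -6, "az": 6}, {"x": 0, "y": 3, "z": 0, "ax": -6, "ay": -6, "az": 6}]}}

```text
time: 3.1
ee_pos: [0.5326, -0.2963, 0.2482]
tcp_rot: [0.989, -0.049, 0.091, -0.106]
force: [1.1, 0.2, -0.8]
finger_gap: 0.0615
```

```bash
python3 log.py
```

Emit:
{"name": "move_arm", "arguments": {"steps": [{"x": 0, "y": -3, "z": 2, "ax": 0, "ay": 0, "az": -7}, {"x": 0, "y": -3, "z": 2, "ax": 0, "ay": 0, "az": -7}]}}

```text
time: 3.27
ee_pos: [0.542, -0.2436, 0.2239]
tcp_rot: [0.989, 0.062, 0.104, -0.086]
force: [0.9, 1.1, -0.6]
finger_gap: 0.0613
```

```bash
python3 log.py
cat > kin2.py <<'E'
from kin import *
sg=np.array([-1,1,-1,1,-1,1,-1])
A=[];b=[]
for l in L:
    fr=chain(l["q"],sg,0,np.pi/2)
    A.append(np.hstack([np.array([[0],[0],[1]])]+[f.as_matrix() for f in fr[1:6]]+[fr[6].as_matrix()[:,2:]]));b.append(l["p"])
A=np.vstack(A);b=np.concatenate(b)
# columns: h; d2xyz(frame after j2), d3, d4,d5,d6, d7z
names=['h']+[f'd{k}{c}' for k in(2,3,4,5,6) for c in'xyz']+['d7z']
# same-axis duplicates: d2z==d3z, d4z==d5z, d6z==d7z, d1y==d2y, d3y==d4y, d5y==d6y
drop={'d2y','d2z','d3y','d4z','d5y','d6z'}
keep=[i for i,n in enumerate(names) if n not in drop]
x,res,rk,sv=np.linalg.lstsq(A[:,keep],b,rcond=None)
print(rk,len(keep),np.abs(A[:,keep]@x-b).max(),sv.round(3))
for i,v in zip(keep,x): print(names[i],round(v,5))
E
python3 kin2.py
```

```text
11 11 0.0016418506439020986 [5.262 4.868 3.573 0.869 0.758 0.578 0.356 0.2   0.145 0.075 0.045]
h 0.2968
d2x 0.01352
d3x -0.00172
d3z 0.55991
d4x -0.00255
d4y -0.04374
d5x 0.0083
d5z 0.39032
d6x -0.00926
d6y -0.00306
d7z 0.33563
```

```bash
cat >> kin2.py <<'E'
print('---')
for ks in(['h','d3z','d5z','d7z'],['h','d2y','d3z','d4y','d5z','d6y','d7z'],['h','d2y','d3z','d4y','d5z','d6x','d6y','d7z']):
    ii=[names.index(n) for n in ks];x=np.linalg.lstsq(A[:,ii],b,rcond=None)[0]
    print(dict(zip(ks,x.round(4))),(A[:,ii]@x-b).reshape(-1,3).round(4).tolist())
E
python3 kin2.py|sed -n '/---/,$p'
```

```text
---
{'h': np.float64(0.1625), 'd3z': np.float64(0.6071), 'd5z': np.float64(0.3973), 'd7z': np.float64(0.2403)} [[-0.0258, 0.0133, -0.0066], [0.0497, 0.0017, 0.0083], [-0.0033, 0.0217, -0.0014], [0.0047, -0.0007, -0.0038], [0.0185, 0.0119, 0.0012], [0.0144, 0.0175, 0.0023]]
{'h': np.float64(0.2667), 'd2y': np.float64(-0.015), 'd3z': np.float64(0.5873), 'd4y': np.float64(-0.0315), 'd5z': np.float64(0.3913), 'd6y': np.float64(-0.0004), 'd7z': np.float64(0.3392)} [[-0.0, 0.0, -0.0], [-0.0, -0.0, -0.0], [-0.0, 0.0, 0.0], [0.0, -0.0, 0.0], [-0.0, 0.0, 0.0], [-0.0, 0.0, 0.0]]
{'h': np.float64(0.2667), 'd2y': np.float64(-0.015), 'd3z': np.float64(0.5873), 'd4y': np.float64(-0.0315), 'd5z': np.float64(0.3913), 'd6x': np.float64(-0.0), 'd6y': np.float64(-0.0004), 'd7z': np.float64(0.3392)} [[-0.0, 0.0, 0.0], [0.0, -0.0, -0.0], [-0.0, -0.0, 0.0], [0.0, -0.0, -0.0], [-0.0, 0.0, 0.0], [-0.0, 0.0, 0.0]]
```

The model is exact: h 0.267, links 0.587 / 0.391 / 0.339 with small lateral offsets. Next I'll map which leans are reachable at the block and at the hanger.

```bash
cat > ik.py <<'E'
from kin import chain
from h import *
from plan import Rt
from scipy.optimize import least_squares
sg=np.array([-1,1,-1,1,-1,1,-1]);lo=np.array([-2.76,-.34,-1.52,.19,-1.09,.17,-2.82]);hi=np.array([2.76,2.15,1.57,2.46,4.23,1.99,2.82])
def fk(q):
    f=chain(q,sg,0,np.pi/2);M=[g.as_matrix() for g in f]
    p=np.array([0,0,.2667])-.015*M[1][:,1]+.5873*M[2][:,2]-.0315*M[3][:,1]+.3913*M[4][:,2]-.0004*M[5][:,1]+.3392*M[6][:,2]
    return p,f[-1]
def ik(p,R,q0,wn=0.0,m=.03):
    T=Rn.from_matrix(R)
    def fn(q):
        pp,rr=fk(q);e=np.concatenate([(pp-p)*10,(rr.inv()*T).as_rotvec()*3])
        return np.concatenate([e,wn*(q-q0)])
    r=least_squares(fn,np.clip(q0,lo+m+.001,hi-m-.001),bounds=(lo+m,hi-m),max_nfev=60)
    e=np.linalg.norm(fn(r.x)[:6]);return r.x,e
def best(p,th,al,n=10,seed=0):
    rg=np.random.default_rng(seed);out=[]
    for i in range(n):
        q0=lo+(hi-lo)*rg.uniform(.1,.9,7);q0[0]=-np.arctan2(p[1],p[0])+rg.uniform(-1,1)
        q,e=ik(np.array(p),Rt(th,al),q0,m=.05)
        if e<1e-3: out.append((min((q-lo).min(),(hi-q).min()),q))
    return max(out,key=lambda o:o[0]) if out else None
if __name__=="__main__":
    def tcp(c,th,al,z):return [c[0]-.010*np.cos(np.radians(th)),c[1]-.010*np.sin(np.radians(th)),z]
    for nm,c,z in(("steel",(.632,-.182),.058),("brass",(.642,-.286),.058),("hang",(.584,.183),.15)):
        for al in(35,45):
            row=[]
            for th in range(-105,120,30):
                b=best(tcp(c,th,al,z),th,al,8);row.append((th,None if b is None else round(b[0],2)))
            print(nm,al,row)
E
time python3 ik.py
```

```text
steel 35 [(-105, np.float64(0.66)), (-75, np.float64(0.54)), (-45, np.float64(0.31)), (-15, np.float64(0.22)), (15, np.float64(0.21)), (45, np.float64(0.31)), (75, np.float64(0.67)), (105, np.float64(0.74))]
steel 45 [(-105, np.float64(0.7)), (-75, np.float64(0.51)), (-45, np.float64(0.21)), (-15, np.float64(0.1)), (15, np.float64(0.23)), (45, np.float64(0.17)), (75, np.float64(0.72)), (105, np.float64(0.59))]
brass 35 [(-105, np.float64(0.53)), (-75, np.float64(0.47)), (-45, np.float64(0.38)), (-15, np.float64(0.23)), (15, np.float64(0.2)), (45, np.float64(0.43)), (75, np.float64(0.86)), (105, np.float64(0.55))]
brass 45 [(-105, np.float64(0.64)), (-75, np.float64(0.53)), (-45, np.float64(0.27)), (-15, np.float64(0.22)), (15, np.float64(0.16)), (45, np.float64(0.39)), (75, np.float64(0.85)), (105, np.float64(0.36))]
hang 35 [(-105, np.float64(0.59)), (-75, np.float64(0.65)), (-45, np.float64(0.49)), (-15, np.float64(0.28)), (15, np.float64(0.14)), (45, np.float64(0.13)), (75, np.float64(0.28)), (105, np.float64(0.7))]
hang 45 [(-105, np.float64(0.46)), (-75, np.float64(0.59)), (-45, np.float64(0.47)), (-15, np.float64(0.17)), (15, None), (45, np.float64(0.12)), (75, np.float64(0.17)), (105, np.float64(0.69))]
real	0m19.487s
user	0m18.924s
sys	0m0.142s
```

```bash
cat > sim.py <<'E'
from ik import *
def path(q,wps):
    q=np.array(q)
    for (p,th,al,N) in wps:
        p0,R0=fk(q);T=Rn.from_matrix(Rt(th,al));w=(R0.inv()*T).as_rotvec()
        mn=9
        for i in range(1,N+1):
            q2,e=ik(p0+(np.array(p)-p0)*i/N,(R0*Rn.from_rotvec(w*i/N)).as_matrix(),q,wn=.02,m=.001)
            q=q2;mn=min(mn,(q-lo).min(),(hi-q).min())
            if e>.02: print('  fail',i,e.round(3))
        print((th,al),q.round(2),'pathmargin',round(mn,2),'rot',np.degrees(np.linalg.norm(w)).round(0))
    return q
def tcp(c,th,z,b=.010):return [c[0]-b*np.cos(np.radians(th)),c[1]-b*np.sin(np.radians(th)),z]
if __name__=="__main__":
    S=(.632,-.182);B=(.642,-.286);H=(.584,.183)
    for a in(40,45):
      for ps,ph,pb,pg in((45,75,60,105),(45,60,60,100),(60,75,75,105)):
        print(a,ps,ph,pb,pg);q=state()["joint_positions"]
        q=path(q,[(tcp(S,ps,.2),ps,a,12),(tcp(S,ps,.058),ps,a,8),(tcp(S,ps,.2),ps,a,8),(tcp(H,ph,.2,.09),ph,a,20),(tcp(H,ph,.15,.09),ph,a,5),(tcp(H,ph,.15),ph,a,10),(tcp(H,ph,.2,.12),ph,a,10),
          (tcp(B,pb,.2),pb,a,20),(tcp(B,pb,.055),pb,a,8),(tcp(B,pb,.2),pb,a,8),(tcp(H,pg,.2,.09),pg,a,20),(tcp(H,pg,.17),pg,a,10)])
E
time python3 sim.py
```

```text
40 45 75 60 105
(45, 40) [ 0.75  0.6  -0.31  1.83 -0.83  0.7   0.37] pathmargin 0.26 rot 45.0
(45, 40) [ 0.83  0.83 -0.44  1.91 -0.95  0.44  0.63] pathmargin 0.14 rot 0.0
(45, 40) [ 0.75  0.6  -0.31  1.83 -0.83  0.7   0.36] pathmargin 0.15 rot 0.0
(75, 40) [ 0.47  0.54 -0.49  2.   -0.77  0.65  0.42] pathmargin 0.27 rot 30.0
(75, 40) [ 0.48  0.63 -0.53  2.04 -0.81  0.54  0.51] pathmargin 0.28 rot 0.0
(75, 40) [ 0.34  0.65 -0.55  2.01 -0.86  0.45  0.43] pathmargin 0.23 rot 0.0
(75, 40) [ 0.52  0.54 -0.48  2.   -0.76  0.69  0.46] pathmargin 0.24 rot 0.0
(60, 40) [ 0.81  0.76 -0.25  1.46 -0.59  1.1   0.42] pathmargin 0.34 rot 15.0
(60, 40) [ 0.83  0.94 -0.28  1.53 -0.62  0.89  0.57] pathmargin 0.47 rot 0.0
(60, 40) [ 0.81  0.76 -0.25  1.46 -0.59  1.1   0.42] pathmargin 0.48 rot 0.0
(105, 40) [ 0.36  0.73 -0.45  1.58 -0.43  1.12  0.48] pathmargin 0.5 rot 45.0
(105, 40) [ 0.27  0.73 -0.48  1.69 -0.47  0.95  0.46] pathmargin 0.62 rot 0.0
40 45 60 60 100
(45, 40) [ 0.75  0.6  -0.31  1.83 -0.83  0.7   0.37] pathmargin 0.26 rot 45.0
(45, 40) [ 0.83  0.83 -0.44  1.91 -0.95  0.44  0.63] pathmarg
[... 4206 characters left out ...]
8  0.66  0.56] pathmargin 0.21 rot 15.0
(75, 45) [ 0.55  0.68 -0.56  2.05 -0.92  0.56  0.66] pathmargin 0.17 rot 0.0
(75, 45) [ 0.42  0.69 -0.61  2.03 -0.99  0.45  0.61] pathmargin 0.1 rot 0.0
(75, 45) [ 0.58  0.58 -0.51  2.01 -0.85  0.7   0.58] pathmargin 0.11 rot 0.0
(75, 45) [ 0.82  0.88 -0.29  1.25 -0.53  1.36  0.53] pathmargin 0.26 rot 0.0
(75, 45) [ 0.82  1.04 -0.29  1.32 -0.52  1.18  0.66] pathmargin 0.57 rot 0.0
(75, 45) [ 0.82  0.88 -0.29  1.25 -0.53  1.36  0.53] pathmargin 0.56 rot 0.0
(105, 45) [ 0.39  0.76 -0.46  1.57 -0.49  1.15  0.54] pathmargin 0.57 rot 30.0
(105, 45) [ 0.31  0.77 -0.49  1.68 -0.53  0.99  0.53] pathmargin 0.56 rot 0.0
real	0m21.437s
user	0m20.564s
sys	0m0.214s
```

Only some leans are reachable with margin, so the plan uses an oblique lean of α=42°:
- **Steel:** grip at tool azimuth 49° (slot 43° off the tool axis), hang at azimuth 75°, giving slot at about 32°.
- **Brass:** grip at azimuth 42°, hang at azimuth 115°, giving slot at about 105°.

I'll check the whole chain in the model.

```bash
python3 - <<'E'
from sim import *
S=(.632,-.182);B=(.642,-.286);H=(.584,.183);a=42
def ent(ph,ps,z,d): 
    t=tcp(H,ps,z);f=np.radians(ph);return [t[0]-d*np.cos(f),t[1]-d*np.sin(f),z]
q=path(state()["joint_positions"],[(tcp(S,49,.12),49,a,12),(tcp(S,49,.058),49,a,6),(tcp(S,49,.2),49,a,8),(ent(32,75,.2,.07),75,a,20),(ent(32,75,.15,.07),75,a,5),(ent(32,75,.15,0),75,a,10),(tcp(H,75,.2,.12),75,a,10),
(tcp(B,42,.15),42,a,20),(tcp(B,42,.055),42,a,8),(tcp(B,42,.2),42,a,8),(ent(105,115,.2,.07),115,a,20),(ent(105,115,.165,0),115,a,10)])
E
python3 plan.py 0.625 -0.190 0.12 49 42 10
```

```text
(49, 42) [ 0.84  0.76 -0.43  1.85 -0.82  0.6   0.52] pathmargin 0.27 rot 49.0
(49, 42) [ 0.86  0.86 -0.48  1.87 -0.85  0.5   0.61] pathmargin 0.24 rot 0.0
(49, 42) [ 0.81  0.63 -0.38  1.8  -0.77  0.74  0.38] pathmargin 0.25 rot 0.0
(75, 42) [ 0.52  0.53 -0.64  2.11 -0.86  0.53  0.47] pathmargin 0.23 rot 26.0
(75, 42) [ 0.55  0.64 -0.69  2.16 -0.91  0.4   0.57] pathmargin 0.18 rot 0.0
(75, 42) [ 0.4   0.67 -0.61  2.02 -0.87  0.43  0.46] pathmargin 0.19 rot 0.0
(75, 42) [ 0.57  0.57 -0.54  2.   -0.76  0.67  0.47] pathmargin 0.23 rot 0.0
(42, 42) [ 0.89  0.75 -0.33  1.71 -0.79  0.74  0.43] pathmargin 0.3 rot 33.0
(42, 42) [ 0.92  0.89 -0.38  1.74 -0.84  0.59  0.57] pathmargin 0.25 rot 0.0
(42, 42) [ 0.87  0.68 -0.3   1.67 -0.77  0.81  0.35] pathmargin 0.26 rot 0.0
(115, 42) [ 0.35  0.79 -0.5   1.48 -0.34  1.25  0.52] pathmargin 0.35 rot 73.0
(115, 42) [ 0.27  0.8  -0.52  1.58 -0.37  1.09  0.5 ] pathmargin 0.72 rot 0.0
[0.64, -0.24, 1.26] [1.11, 2.49, -4.05]
[0.6, -0.18, 1.29] [1.11, 2.49, -4.05]
[0.55, -0.11, 1.32] [1.11, 2.49, -4.05]
[0.5, -0.05, 1.34] [1.11, 2.49, -4.05]
[0.44, 0.01, 1.36] [1.11, 2.49, -4.05]
[0.38, 0.07, 1.38] [1.11, 2.49, -4.05]
[0.31, 0.12, 1.39] [1.11, 2.49, -4.05]
[0.24, 0.17, 1.4] [1.11, 2.49, -4.05]
[0.17, 0.21, 1.41] [1.11, 2.49, -4.05]
[0.09, 0.24, 1.41] [1.11, 2.49, -4.05]
tot cm [ 6.37 -2.44 12.6 ] deg [ 11.1   24.86 -40.54] len 0.1433 t 3.2667 F [ 0.87  1.11 -0.56] gap 0.06125843546842135
```

Emit:
{"name": "move_arm", "arguments": {"steps": [{"x": 0.6, "y": -0.2, "z": 1.3, "ax": 1.1, "ay": 2.5, "az": -4.1}, {"x": 0.6, "y": -0.2, "z": 1.3, "ax": 1.1, "ay": 2.5, "az": -4.1}, {"x": 0.6, "y": -0.1, "z": 1.3, "ax": 1.1, "ay": 2.5, "az": -4.1}, {"x": 0.5, "y": 0, "z": 1.3, "ax": 1.1, "ay": 2.5, "az": -4.1}, {"x": 0.4, "y": 0, "z": 1.4, "ax": 1.1, "ay": 2.5, "az": -4.1}, {"x": 0.4, "y": 0.1, "z": 1.4, "ax": 1.1, "ay": 2.5, "az": -4.1}, {"x": 0.3, "y": 0.1, "z": 1.4, "ax": 1.1, "ay": 2.5, "az": -4.1}, {"x": 0.2, "y": 0.2, "z": 1.4, "ax": 1.1, "ay": 2.5, "az": -4.1}, {"x": 0.2, "y": 0.2, "z": 1.4, "ax": 1.1, "ay": 2.5, "az": -4.1}, {"x": 0.1, "y": 0.2, "z": 1.4, "ax": 1.1, "ay": 2.5, "az": -4.1}]}}

```text
time: 4.1
ee_pos: [0.6271, -0.1781, 0.1204]
tcp_rot: [0.835, 0.41, 0.337, -0.148]
force: [0.4, 0.1, -0.9]
finger_gap: 0.0613
```

```bash
python3 plan.py 0.625 -0.190 0.10 49 42 4; python3 -c "
from h import *
print(state()['joint_positions'].round(2))"
```

```text
[-0.55, 0.13, 0.19] [-0.15, -0.31, 0.76]
[-0.54, 0.14, 0.2] [-0.15, -0.31, 0.76]
[-0.54, 0.14, 0.2] [-0.15, -0.31, 0.76]
[-0.54, 0.15, 0.2] [-0.15, -0.31, 0.76]
tot cm [-2.18  0.51  0.77] deg [-0.59 -1.24  3.06] len 0.0237 t 4.1 F [ 0.44  0.12 -0.86] gap 0.06134559306180856
[ 0.84  0.76 -0.45  1.86 -0.84  0.6   0.58]
```

Emit:
{"name": "move_arm", "arguments": {"steps": [{"x": -0.5, "y": 0.1, "z": 0.2, "ax": -0.1, "ay": -0.3, "az": 0.8}, {"x": -0.5, "y": 0.1, "z": 0.2, "ax": -0.1, "ay": -0.3, "az": 0.8}, {"x": -0.5, "y": 0.1, "z": 0.2, "ax": -0.2, "ay": -0.3, "az": 0.8}, {"x": -0.6, "y": 0.2, "z": 0.2, "ax": -0.2, "ay": -0.3, "az": 0.8}, {"x": 0, "y": 0, "z": 0, "ax": 0, "ay": 0, "az": 0}]}}

```text
time: 4.52
ee_pos: [0.6222, -0.193, 0.0961]
tcp_rot: [0.854, 0.379, 0.323, -0.15]
force: [-0.4, -0.9, -0.0]
finger_gap: 0.0615
```

```bash
python3 plan.py 0.625 -0.190 0.068 49 42 4; python3 look.py a2 330 180 110 110 190 270 120 120
```

```text
[-0.39, 0.01, 0.59] [0.03, 0.06, -0.27]
[-0.39, 0.01, 0.59] [0.03, 0.06, -0.27]
[-0.39, 0.01, 0.59] [0.03, 0.06, -0.27]
[-0.39, 0.0, 0.59] [0.03, 0.06, -0.27]
tot cm [-1.56  0.03  2.37] deg [ 0.1   0.24 -1.09] len 0.0284 t 4.5167 F [-0.4  -0.95 -0.02] gap 0.06148018078295321
```

View pics/a2.png

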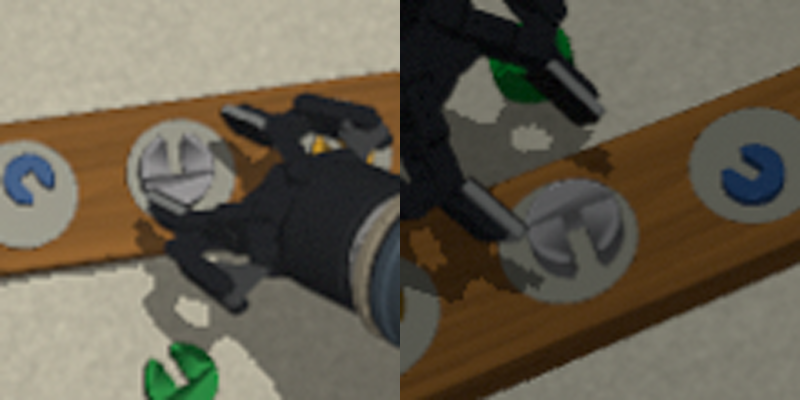

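The fingers straddle the steel disc, approaching from the lower right; the tips are at (150,205) and (230,110) in the crop and the disc at (178,168). I'll descend.

Emit:
{"name": "move_arm", "arguments": {"steps": [{"x": -0.5, "y": 0, "z": 0.7, "ax": 0, "ay": 0, "az": -0.5}, {"x": -0.5, "y": 0, "z": 0.7, "ax": 0, "ay": 0, "az": -0.5}, {"x": -0.5, "y": 0, "z": 0.7, "ax": 0, "ay": 0, "az": 0}, {"x": 0, "y": 0, "z": 0, "ax": 0, "ay": 0, "az": 0}], "claw": 0.64}}

```text
time: 4.95
ee_pos: [0.6258, -0.1888, 0.0715]
tcp_rot: [0.849, 0.39, 0.326, -0.145]
force: [-0.3, -0.1, -0.2]
finger_gap: 0.0548
```

```bash
python3 plan.py 0.625 -0.190 0.060 49 42 2; python3 look.py a3 340 190 80 80 200 290 90 90
```

```text
[-0.44, 0.0, 0.38] [0.08, 0.1, 0.22]
[-0.44, 0.01, 0.38] [0.08, 0.1, 0.22]
tot cm [-0.87  0.01  0.76] deg [0.17 0.19 0.44] len 0.0116 t 4.95 F [-0.28 -0.09 -0.21] gap 0.05477205779592101
```

View pics/a3.png

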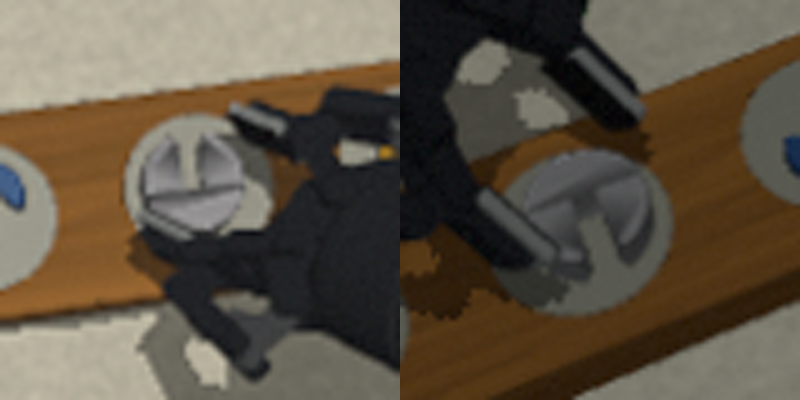

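Run:
```python
from h import *
t=capture("top");s=capture("scene");st=state();R=Rn.from_quat(st["tcp_rot"]).as_matrix();p=st["ee_pos"]
print(R.round(2))
for c,o,k in((t,(340,190),5),(s,(200,290),400/90)):
    for d in(12,22):
        for sy in(-1,1): print(d,sy,((proj(c,p+R[:,2]*d/1e3+sy*R[:,1]*.0274)[0]-o)*k).round(0))
    print('disc',((proj(c,[.632,-.182,.048])[0]-o)*k).round(0),'tcp',((proj(c,p)[0]-o)*k).round(0))
```

```text
[[ 0.48  0.76  0.44]
 [ 0.57 -0.65  0.5 ]
 [ 0.67  0.01 -0.74]]
12 -1 [164. 217.]
12 1 [244. 125.]
22 -1 [151. 210.]
22 1 [230. 119.]
disc [196. 177.] tcp [221. 178.]
12 -1 [213. 119.]
12 1 [134. 243.]
22 -1 [232. 136.]
22 1 [154. 260.]
disc [185. 202.] tcp [151. 158.]
```

The predicted tip pixels match the image, so the remaining offset is parallax. I'll lower slowly while watching the force.

Emit:
{"name": "move_arm", "arguments": {"steps": [{"x": -0.4, "y": 0, "z": 0.4, "ax": 0, "ay": 0, "az": 0}, {"x": -0.4, "y": 0, "z": 0.4, "ax": 0, "ay": 0, "az": 0}, {"x": 0, "y": 0, "z": 0, "ax": 0, "ay": 0, "az": 0}]}}

```text
time: 5.4
ee_pos: [0.6265, -0.1904, 0.0619]
tcp_rot: [0.849, 0.39, 0.327, -0.144]
force: [1.1, -0.4, -0.9]
finger_gap: 0.0546
```

```bash
python3 plan.py 0.625 -0.190 0.0565 49 42 1
```

```text
[-0.41, -0.14, 0.36] [0.34, 0.17, 0.53]
tot cm [-0.41 -0.14  0.36] deg [0.34 0.17 0.53] len 0.0056 t 5.4 F [ 1.14 -0.43 -0.86] gap 0.054600272630169415
```

Emit:
{"name": "move_arm", "arguments": {"steps": [{"x": -0.4, "y": -0.1, "z": 0.4, "ax": 0.3, "ay": 0.2, "az": 0.5}, {"x": 0, "y": 0, "z": 0, "ax": 0, "ay": 0, "az": 0}]}}

```text
time: 5.57
ee_pos: [0.6253, -0.1901, 0.0554]
tcp_rot: [0.85, 0.387, 0.326, -0.149]
force: [-0.2, -0.4, -0.4]
finger_gap: 0.0547
```

```bash
python3 plan.py 0.625 -0.190 0.056 49 42 1
```

```text
[0.03, -0.03, -0.05] [0.01, -0.04, -0.04]
tot cm [ 0.03 -0.03 -0.05] deg [ 0.01 -0.04 -0.04] len 0.0006 t 5.5667 F [-0.23 -0.42 -0.37] gap 0.05472619617417941
```

Emit:
{"name": "move_arm", "arguments": {"steps": [{"x": 0, "y": 0, "z": 0, "ax": 0, "ay": 0, "az": 0}, {"x": 0, "y": 0, "z": 0, "ax": 0, "ay": 0, "az": 0}, {"x": 0, "y": 0, "z": 0, "ax": 0, "ay": 0, "az": 0}, {"x": 0, "y": 0, "z": 0, "ax": 0, "ay": 0, "az": 0}], "claw": 0.35, "newtons": 45}}

```text
time: 5.9
ee_pos: [0.6251, -0.1903, 0.0557]
tcp_rot: [0.85, 0.386, 0.327, -0.149]
force: [0.1, 1.0, -0.9]
finger_gap: 0.0439
```

```bash
python3 plan.py 0.625 -0.190 0.20 49 42 6; python3 look.py a4 340 190 80 80 200 290 90 90
```

```text
[1.62, -0.01, -1.78] [-0.0, -0.02, -0.02]
[1.61, -0.01, -1.78] [-0.0, -0.02, -0.02]
[1.61, -0.01, -1.78] [-0.0, -0.02, -0.02]
[1.61, -0.01, -1.78] [-0.0, -0.02, -0.02]
[1.61, -0.01, -1.78] [-0.0, -0.02, -0.02]
[1.61, -0.01, -1.79] [-0.0, -0.02, -0.02]
tot cm [  9.69  -0.05 -10.7 ] deg [-0.01 -0.1  -0.09] len 0.1443 t 5.9 F [ 0.08  0.98 -0.91] gap 0.04390277906148646
```

View pics/a4.png

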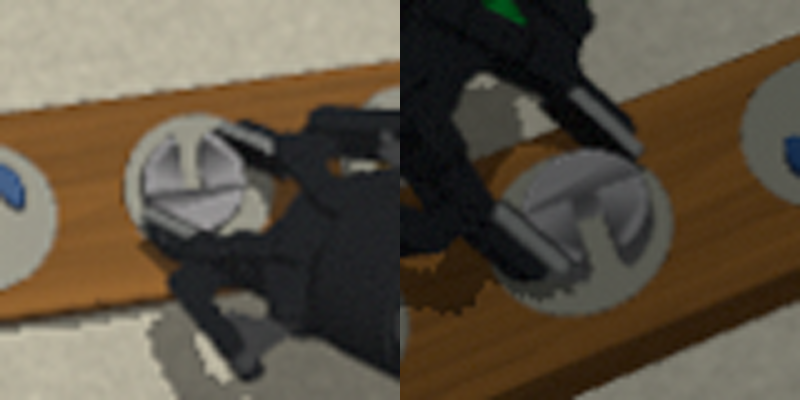

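Emit:
{"name": "move_arm", "arguments": {"steps": [{"x": 0, "y": 0, "z": 0, "ax": 0, "ay": 0, "az": 0}, {"x": 0, "y": 0, "z": 0, "ax": 0, "ay": 0, "az": 0}]}}

```text
time: 6.17
ee_pos: [0.6251, -0.1904, 0.0556]
tcp_rot: [0.85, 0.386, 0.327, -0.149]
force: [-0.3, 0.0, -0.6]
finger_gap: 0.0441
```

```bash
python3 look.py a5 340 190 80 80 200 290 90 90
```

```text
(no output)
```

View pics/a5.png

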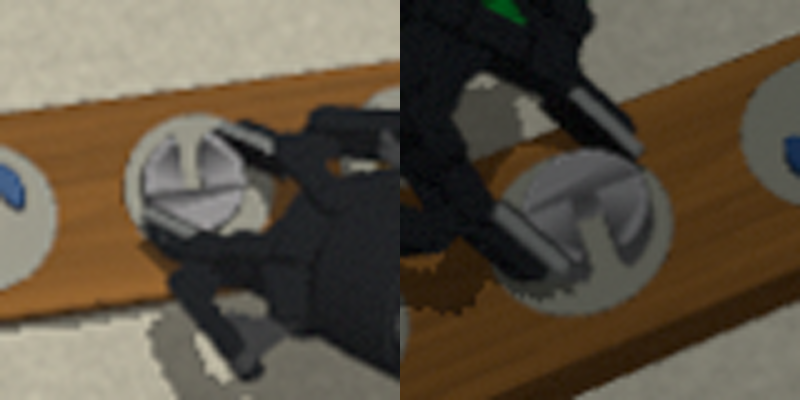

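The gap of 44 mm is less than the 46 mm diameter, so the pads hold only near the disc's front and top edge: the open fingertips stand farther back than nominal. I'll reopen slightly and advance along the tool axis.

Emit:
{"name": "move_arm", "arguments": {"steps": [{"x": 0, "y": 0, "z": 0, "ax": 0, "ay": 0, "az": 0}, {"x": 0, "y": 0, "z": 0, "ax": 0, "ay": 0, "az": 0}, {"x": 0, "y": 0, "z": 0.3, "ax": 0, "ay": 0, "az": 0}, {"x": 0, "y": 0, "z": 0.2, "ax": 0, "ay": 0, "az": 0}, {"x": 0, "y": 0, "z": 0, "ax": 0, "ay": 0, "az": 0}], "claw": 0.6}}

```text
time: 6.68
ee_pos: [0.6278, -0.1875, 0.0518]
tcp_rot: [0.849, 0.387, 0.327, -0.149]
force: [0.3, -0.2, -0.2]
finger_gap: 0.0512
```

```bash
python3 look.py a6 340 190 80 80 200 290 90 90
```

```text
(no output)
```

View pics/a6.png

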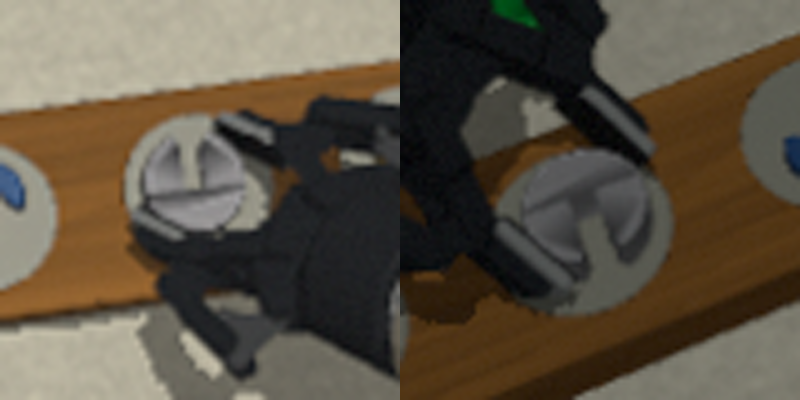

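Emit:
{"name": "move_arm", "arguments": {"steps": [{"x": 0, "y": 0, "z": 0.2, "ax": 0, "ay": 0, "az": 0}, {"x": 0, "y": 0, "z": 0, "ax": 0, "ay": 0, "az": 0}]}}

```text
time: 6.95
ee_pos: [0.6287, -0.1866, 0.0504]
tcp_rot: [0.849, 0.387, 0.327, -0.149]
force: [-0.1, 0.2, -0.4]
finger_gap: 0.0512
```

Emit:
{"name": "move_arm", "arguments": {"steps": [{"x": 0, "y": 0, "z": 0, "ax": 0, "ay": 0, "az": 0}, {"x": 0, "y": 0, "z": 0, "ax": 0, "ay": 0, "az": 0}, {"x": 0, "y": 0, "z": 0, "ax": 0, "ay": 0, "az": 0}, {"x": 0, "y": 0, "z": 0, "ax": 0, "ay": 0, "az": 0}], "claw": 0.35}}

```text
time: 7.28
ee_pos: [0.6288, -0.1867, 0.0506]
tcp_rot: [0.849, 0.386, 0.327, -0.149]
force: [0.2, -0.0, -0.5]
finger_gap: 0.0444
```

```bash
python3 look.py a7 340 190 80 80 200 290 90 90
```

```text
(no output)
```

View pics/a7.png

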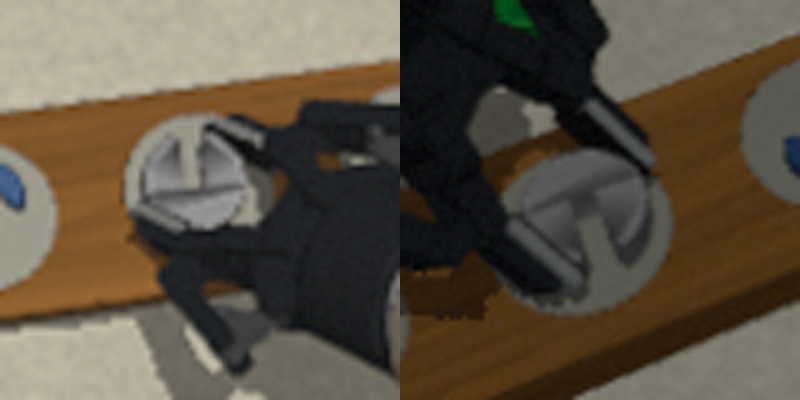

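The gap is 44.4 mm again, so that's a gauge or pad bias and the disc now sits well within the pads. I'll lift.

Emit:
{"name": "move_arm", "arguments": {"steps": [{"x": 0.4, "y": 0, "z": -0.4, "ax": 0, "ay": 0, "az": 0}, {"x": 0.8, "y": 0, "z": -0.9, "ax": 0, "ay": 0, "az": 0}, {"x": 1.2, "y": 0, "z": -1.3, "ax": 0, "ay": 0, "az": 0}, {"x": 1.5, "y": 0, "z": -1.7, "ax": 0, "ay": 0, "az": 0}, {"x": 1.5, "y": 0, "z": -1.7, "ax": 0, "ay": 0, "az": 0}, {"x": 1.5, "y": 0, "z": -1.7, "ax": 0, "ay": 0, "az": 0}, {"x": 0, "y": 0, "z": 0, "ax": 0, "ay": 0, "az": 0}]}}

```text
time: 7.97
ee_pos: [0.6269, -0.1867, 0.1605]
tcp_rot: [0.85, 0.386, 0.325, -0.151]
force: [0.1, -0.2, -1.8]
finger_gap: 0.0443
```

```bash
python3 look.py a8 330 150 120 120 170 210 140 140
cat > tgt.py <<'E'
from plan import *
import sys
# tgt.py phi psi al z back N c : TCP so that disc centre is at stem minus back along phi
H=np.array([.584,.183])
phi,psi,al,z,back,N,c=[float(v) for v in sys.argv[1:8]]
u=lambda a:np.array([np.cos(np.radians(a)),np.sin(np.radians(a))])
p=H-u(phi)*back-u(psi)*c
print('target',p.round(4),z);go([p[0],p[1],z],psi,al,int(N))
E
python3 tgt.py 32 75 42 .20 .075 18 .0056
```

```text
target [0.5189 0.1378] 0.2
[0.87, -1.63, 0.48] [0.95, -0.0, -1.09]
[0.9, -1.61, 0.51] [0.95, -0.0, -1.09]
[0.93, -1.58, 0.53] [0.95, -0.0, -1.09]
[0.96, -1.55, 0.56] [0.95, -0.0, -1.09]
[0.99, -1.53, 0.58] [0.95, -0.0, -1.09]
[1.02, -1.5, 0.61] [0.95, -0.0, -1.09]
[1.05, -1.47, 0.63] [0.95, -0.0, -1.09]
[1.08, -1.44, 0.66] [0.95, -0.0, -1.09]
[1.11, -1.4, 0.68] [0.95, -0.0, -1.09]
[1.13, -1.37, 0.7] [0.95, -0.0, -1.09]
[1.16, -1.34, 0.73] [0.95, -0.0, -1.09]
[1.18, -1.3, 0.75] [0.95, -0.0, -1.09]
[1.21, -1.27, 0.77] [0.95, -0.0, -1.09]
[1.23, -1.23, 0.79] [0.95, -0.0, -1.09]
[1.26, -1.19, 0.81] [0.95, -0.0, -1.09]
[1.28, -1.16, 0.83] [0.95, -0.0, -1.09]
[1.3, -1.12, 0.85] [0.95, -0.0, -1.09]
[1.32, -1.08, 0.87] [0.95, -0.0, -1.09]
tot cm [ 15.71 -29.39   8.62] deg [ 17.12  -0.04 -19.7 ] len 0.3443 t 8.0667 F [-0.85  0.53 -2.38] gap 0.04445368968869401
```

View pics/a8.png

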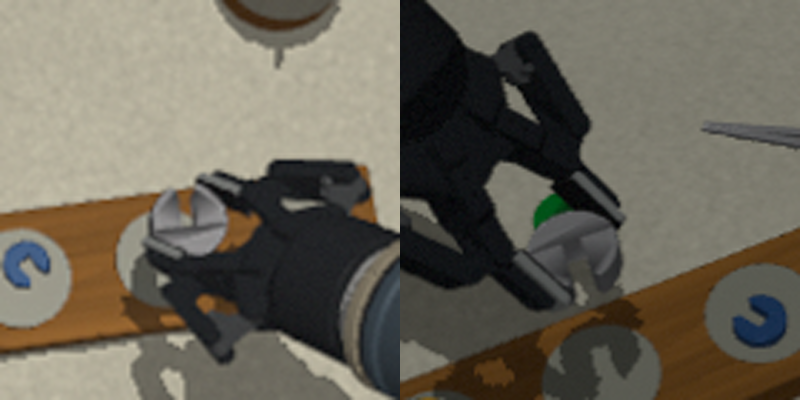

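The disc is up and looks level; wrist Fz changed by about -2 N. I'll carry it towards the hanger.

Emit:
{"name": "move_arm", "arguments": {"steps": [{"x": 0.9, "y": -1.6, "z": 0.5, "ax": 1, "ay": 0, "az": -1.1}, {"x": 0.9, "y": -1.6, "z": 0.5, "ax": 1, "ay": 0, "az": -1.1}, {"x": 0.9, "y": -1.6, "z": 0.5, "ax": 1, "ay": 0, "az": -1.1}, {"x": 1.0, "y": -1.6, "z": 0.6, "ax": 1, "ay": 0, "az": -1.1}, {"x": 1.0, "y": -1.5, "z": 0.6, "ax": 1, "ay": 0, "az": -1.1}, {"x": 1.0, "y": -1.5, "z": 0.6, "ax": 1, "ay": 0, "az": -1.1}, {"x": 1.0, "y": -1.5, "z": 0.6, "ax": 1, "ay": 0, "az": -1.1}, {"x": 1.1, "y": -1.4, "z": 0.7, "ax": 0.9, "ay": 0, "az": -1.1}, {"x": 1.1, "y": -1.4, "z": 0.7, "ax": 0.9, "ay": 0, "az": -1.1}]}}

```text
time: 8.82
ee_pos: [0.5627, -0.0124, 0.1747]
tcp_rot: [0.797, 0.487, 0.301, -0.193]
force: [1.0, 0.8, -1.8]
finger_gap: 0.0447
```

```bash
python3 tgt.py 32 75 42 .20 .075 9 .0056
```

```text
target [0.5189 0.1378] 0.2
[1.12, -1.19, 0.65] [0.81, -0.0, -1.04]
[1.14, -1.16, 0.67] [0.81, -0.0, -1.04]
[1.16, -1.13, 0.69] [0.81, -0.0, -1.04]
[1.18, -1.1, 0.7] [0.81, -0.0, -1.04]
[1.2, -1.07, 0.72] [0.81, -0.0, -1.04]
[1.22, -1.04, 0.73] [0.81, -0.0, -1.04]
[1.24, -1.0, 0.75] [0.81, -0.0, -1.04]
[1.26, -0.97, 0.76] [0.81, -0.0, -1.04]
[1.28, -0.94, 0.77] [0.81, -0.0, -1.04]
tot cm [ 10.09 -10.72   5.87] deg [ 7.27 -0.04 -9.37] len 0.1585 t 8.8167 F [ 1.01  0.77 -1.76] gap 0.04470743022911003
```

Emit:
{"name": "move_arm", "arguments": {"steps": [{"x": 1.1, "y": -1.2, "z": 0.7, "ax": 0.8, "ay": 0, "az": -1}, {"x": 1.1, "y": -1.2, "z": 0.7, "ax": 0.8, "ay": 0, "az": -1}, {"x": 1.2, "y": -1.1, "z": 0.7, "ax": 0.8, "ay": 0, "az": -1}, {"x": 1.2, "y": -1.1, "z": 0.7, "ax": 0.8, "ay": 0, "az": -1}, {"x": 1.2, "y": -1.1, "z": 0.7, "ax": 0.8, "ay": 0, "az": -1}, {"x": 1.2, "y": -1.0, "z": 0.7, "ax": 0.8, "ay": 0, "az": -1.1}, {"x": 1.2, "y": -1.0, "z": 0.8, "ax": 0.8, "ay": 0, "az": -1.1}, {"x": 1.2, "y": -1.0, "z": 0.8, "ax": 0.8, "ay": 0, "az": -1.1}, {"x": 1.2, "y": -1.0, "z": 0.8, "ax": 0.8, "ay": 0, "az": -1.1}, {"x": 0, "y": 0, "z": 0, "ax": 0, "ay": 0, "az": 0}]}}

```text
time: 9.65
ee_pos: [0.5089, 0.1588, 0.2016]
tcp_rot: [0.731, 0.58, 0.283, -0.222]
force: [-1.8, -0.0, -1.1]
finger_gap: 0.044
```

```bash
python3 tgt.py 32 75 42 .155 .065 4 .0056;  python3 look.py b1 150 170 150 150 380 130 150 150
```

```text
target [0.5274 0.1431] 0.155
[-0.99, 0.53, 0.68] [-0.25, -0.04, 0.37]
[-0.98, 0.54, 0.68] [-0.25, -0.04, 0.37]
[-0.98, 0.54, 0.69] [-0.25, -0.04, 0.37]
[-0.98, 0.54, 0.69] [-0.25, -0.04, 0.37]
tot cm [-3.95  2.14  2.72] deg [-1.   -0.15  1.49] len 0.0525 t 9.65 F [-1.75 -0.   -1.08] gap 0.04400224835730834
```

View pics/b1.png

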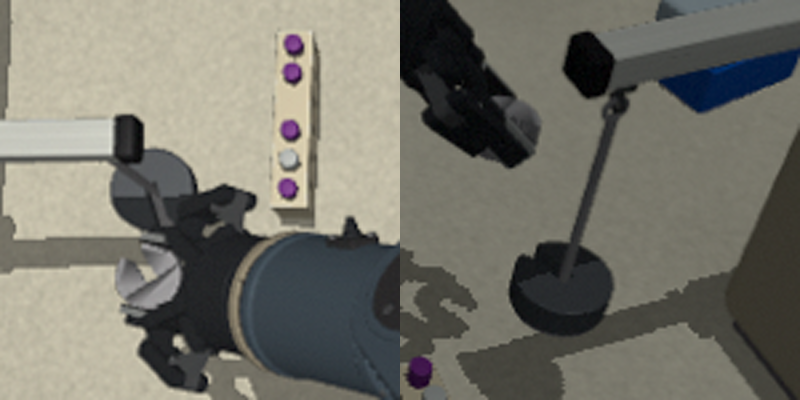

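The disc is held beside the stem at about (205,271) in the top view, with the stem at (207,240). I'll drop to entry height.

Emit:
{"name": "move_arm", "arguments": {"steps": [{"x": -1.0, "y": 0.5, "z": 0.7, "ax": -0.2, "ay": 0, "az": 0.4}, {"x": -1.0, "y": 0.5, "z": 0.7, "ax": -0.3, "ay": 0, "az": 0.4}, {"x": -1.0, "y": 0.5, "z": 0.7, "ax": -0.2, "ay": 0, "az": 0.4}, {"x": -0.7, "y": 0.3, "z": 0.5, "ax": -0.2, "ay": 0, "az": 0.3}, {"x": 0, "y": 0, "z": 0, "ax": 0, "ay": 0, "az": 0}]}}

```text
time: 10.17
ee_pos: [0.5283, 0.1381, 0.1545]
tcp_rot: [0.744, 0.565, 0.285, -0.215]
force: [-0.3, 0.4, -1.5]
finger_gap: 0.0443
```

```bash
python3 tgt.py 32 75 42 .150 .055 4 .0056|tail -1
cat > slot.py <<'E'
from meas2 import *
import sys
# slot.py color thick tcpz-bottom offset  boxtop(4) boxscene(4)
n=sys.argv[1];th=float(sys.argv[2]);off=float(sys.argv[3]);b=[int(v) for v in sys.argv[4:12]]
t=capture("top");s=capture("scene");st=state();zm=st["ee_pos"][2]-off+th/2 if off<.08 else off
uv=[];I=[]
for c,bb in((t,b[:4]),(s,b[4:])):
    m,k,o=upmask(c,bb,F[n]);
    try: hc,sc,A,a=hullc(m)
    except Exception as e: print(e);continue
    to=lambda q:(q+.5)/k-.5+np.array(o)
    hc,sc=to(hc),to(sc);P=plane(c,hc,zm);Q=plane(c,sc,zm);uv.append(hc)
    print(hc.round(1),P.round(4),'slot',np.degrees(np.arctan2(*(Q-P)[[1,0]])).round(1),A/k/k,a/k/k)
    im=cv2.resize(c["image"][bb[1]:bb[1]+bb[3],bb[0]:bb[0]+bb[2]],(m.shape[1],m.shape[0]));im[m>0]=im[m>0]//2+np.array([0,0,120],np.uint8)
    I.append(cv2.resize(im,(390,390)))
print('tri',tri(t,uv[0],s,uv[1]))
R=Rn.from_quat(st["tcp_rot"]).as_matrix();print('TCP',st["ee_pos"].round(4),'psi',np.degrees(np.arctan2(R[1,2],R[0,2])).round(1),'tilt',np.degrees(np.arccos(-R[2,2])).round(1),'y_z',R[2,1].round(3))
cv2.imwrite("pics/sl.png",np.hstack(I))
E
python3 look.py b2 170 200 90 90 400 150 90 90
```

```text
tot cm [0.6  0.45 1.14] deg [ 0.51  0.13 -0.39] len 0.0136 t 10.1667 F [-0.33  0.41 -1.46] gap 0.04433094529005429
```

View pics/b2.png

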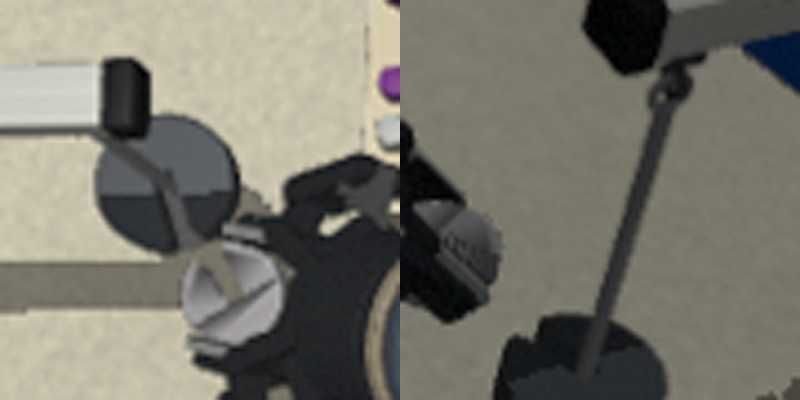

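Run:
```python
from h import *
t=capture("top");st=state();z=st["ee_pos"][2]-.0206
f=lambda x,y:np.array([x,y])/(400/90)+[170-.5,200-.5]
g=cv2.cvtColor(t["image"],cv2.COLOR_BGR2HSV)
for nm,q,zz in(('c',(232,292),z+.009),('inner',(237,298),z+.018),('mouth',(206,251),z+.018)): print(nm,plane(t,f(*q),zz).round(4))
a=plane(t,f(237,298),z+.018);b=plane(t,f(206,251),z+.018);print(np.degrees(np.arctan2(b[1]-a[1],b[0]-a[0])))
R=Rn.from_quat(st["tcp_rot"]).as_matrix();u=R[:2,2]/np.linalg.norm(R[:2,2]);print('psi',np.degrees(np.arctan2(u[1],u[0])),'expected disc',st["ee_pos"][:2]+.0056*u)
# stem base pix
for zz in(.122,.135,.143,.16): print(zz,((proj(t,[.5843,.1844,zz])[0]-[169.5,199.5])*400/90).round(0))
crop(t["image"],205,245,40,40,16,"pics/b3.png")
```

```text
c [0.5311 0.146  0.1449]
inner [0.5274 0.1419 0.1539]
mouth [0.5482 0.1563 0.1539]
34.625950918344564
psi 74.29639841624576 expected disc [0.52945592 0.14485378]
0.122 [162. 182.]
0.135 [155. 177.]
0.143 [151. 174.]
0.16 [142. 168.]
```

View pics/b3.png

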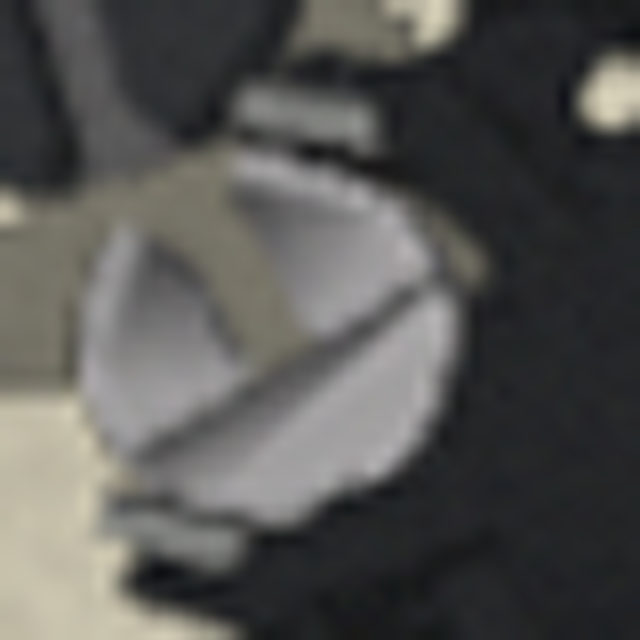

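The slot points up-left at about 33°, almost straight at the stem. I'll move until the mouth is just short of the stem and look again.

```bash
python3 tgt.py 33.7 75 42 .149 .034 4 .0056
```

```text
target [0.5543 0.1587] 0.149
[0.35, 0.5, 0.57] [0.12, 0.02, -0.06]
[0.35, 0.51, 0.57] [0.12, 0.02, -0.06]
[0.35, 0.51, 0.57] [0.12, 0.02, -0.06]
[0.35, 0.51, 0.56] [0.12, 0.02, -0.06]
tot cm [1.4  2.02 2.27] deg [ 0.47  0.06 -0.23] len 0.0335 t 10.3167 F [ 0.3  -0.01 -0.88] gap 0.04419248938019998
```

Emit:
{"name": "move_arm", "arguments": {"steps": [{"x": 0.3, "y": 0.5, "z": 0.5, "ax": 0.1, "ay": 0, "az": -0.1}, {"x": 0.4, "y": 0.5, "z": 0.6, "ax": 0.1, "ay": 0, "az": 0}, {"x": 0.3, "y": 0.5, "z": 0.5, "ax": 0.1, "ay": 0, "az": 0}, {"x": 0.2, "y": 0.2, "z": 0.3, "ax": 0.1, "ay": 0, "az": 0}, {"x": 0, "y": 0, "z": 0, "ax": 0, "ay": 0, "az": 0}, {"x": 0, "y": 0, "z": 0, "ax": 0, "ay": 0, "az": 0}]}}

```text
time: 10.82
ee_pos: [0.5533, 0.1593, 0.1524]
tcp_rot: [0.74, 0.569, 0.285, -0.217]
force: [1.0, -0.1, -2.1]
finger_gap: 0.0442
```

```bash
python3 tgt.py 33.7 75 42 .149 .034 1 .0056
cat > v.py <<'E'
from h import *
import sys
t=capture("top");s=capture("scene")
a=[int(v) for v in sys.argv[2:6]]
A=cv2.resize(t["image"][a[1]:a[1]+40,a[0]:a[0]+40],(400,400),interpolation=cv2.INTER_CUBIC)
B=cv2.resize(s["image"][a[3]:a[3]+60,a[2]:a[2]+60],(400,400),interpolation=cv2.INTER_CUBIC)
cv2.imwrite(f"pics/{sys.argv[1]}.png",np.hstack([A,B]))
E
python3 v.py b4 195 230 410 190
```

```text
target [0.5543 0.1587] 0.149
[-0.25, 0.11, 0.23] [0.11, 0.0, 0.14]
tot cm [-0.25  0.11  0.23] deg [0.11 0.   0.14] len 0.0036 t 10.8167 F [ 0.97 -0.1  -2.13] gap 0.04421277320656812
```

View pics/b4.png

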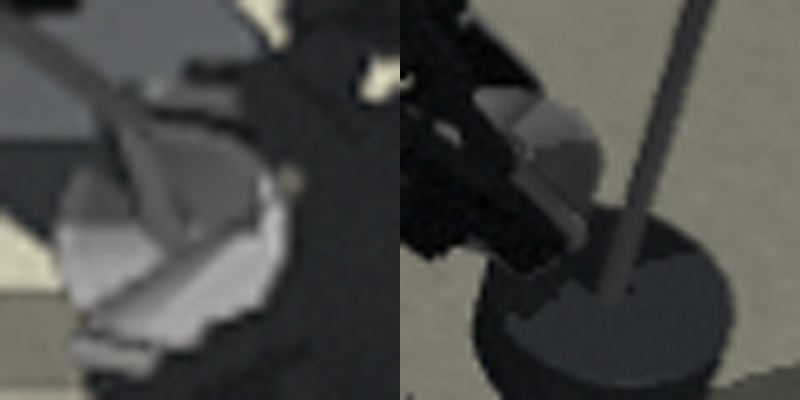

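The stem lies in line with the slot mouth (stem at about (120,110) to (150,200) in the crop). I'll feed in slowly along the slot, 15 mm first, and lower about 3 mm.

Emit:
{"name": "move_arm", "arguments": {"steps": [{"x": -0.1, "y": 0, "z": 0.1, "ax": 0, "ay": 0, "az": 0}, {"x": -0.1, "y": 0, "z": 0.1, "ax": 0, "ay": 0, "az": 0}, {"x": 0.28, "y": 0.33, "z": 0.25, "ax": 0, "ay": 0, "az": 0}, {"x": 0.28, "y": 0.33, "z": 0.25, "ax": 0, "ay": 0, "az": 0}, {"x": 0.28, "y": 0.33, "z": 0.25, "ax": 0, "ay": 0, "az": 0}, {"x": 0, "y": 0, "z": 0, "ax": 0, "ay": 0, "az": 0}]}}

```text
time: 11.42
ee_pos: [0.5661, 0.1668, 0.1491]
tcp_rot: [0.741, 0.568, 0.285, -0.217]
force: [0.4, 0.2, -0.9]
finger_gap: 0.0444
```

```bash
python3 tgt.py 33.7 75 42 .149 .015 1 .0056;python3 v.py b5 190 222 410 190
```

```text
target [0.5701 0.1693] 0.149
[0.24, 0.32, 0.24] [0.14, 0.04, 0.01]
tot cm [0.24 0.32 0.24] deg [0.14 0.04 0.01] len 0.0046 t 11.4167 F [ 0.42  0.24 -0.9 ] gap 0.04440471612823678
```

View pics/b5.png

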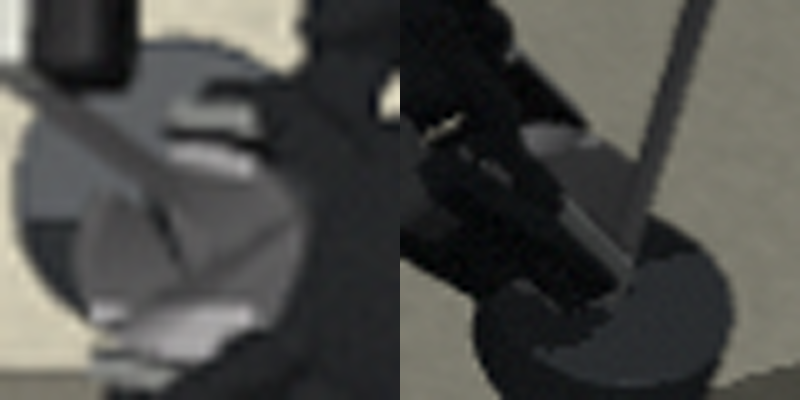

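The stem is entering the slot at about (150,190) with no force. Continuing.

Emit:
{"name": "move_arm", "arguments": {"steps": [{"x": 0.28, "y": 0.33, "z": 0.25, "ax": 0, "ay": 0, "az": 0}, {"x": 0.28, "y": 0.33, "z": 0.25, "ax": 0, "ay": 0, "az": 0}, {"x": 0.28, "y": 0.33, "z": 0.25, "ax": 0, "ay": 0, "az": 0}, {"x": 0, "y": 0, "z": 0, "ax": 0, "ay": 0, "az": 0}]}}

```text
time: 11.85
ee_pos: [0.5788, 0.1753, 0.1489]
tcp_rot: [0.741, 0.568, 0.284, -0.217]
force: [0.7, -0.5, -1.4]
finger_gap: 0.0445
```

```bash
python3 tgt.py 33.7 75 42 .149 .0 1 .0056;python3 v.py b6 190 222 410 190
```

```text
target [0.5826 0.1776] 0.149
[0.25, 0.3, 0.2] [0.11, 0.08, -0.03]
tot cm [0.25 0.3  0.2 ] deg [ 0.11  0.08 -0.03] len 0.0044 t 11.85 F [ 0.67 -0.49 -1.39] gap 0.044513748368679974
```

View pics/b6.png

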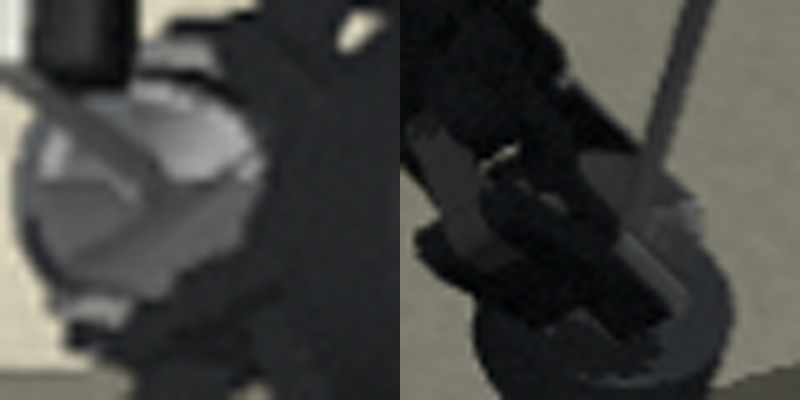

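Emit:
{"name": "move_arm", "arguments": {"steps": [{"x": 0.14, "y": 0.16, "z": 0.13, "ax": 0, "ay": 0, "az": 0}, {"x": 0.14, "y": 0.16, "z": 0.13, "ax": 0, "ay": 0, "az": 0}, {"x": 0, "y": 0, "z": 0, "ax": 0, "ay": 0, "az": 0}, {"x": 0, "y": 0, "z": 0, "ax": 0, "ay": 0, "az": 0}]}}

```text
time: 12.28
ee_pos: [0.5821, 0.1777, 0.1483]
tcp_rot: [0.741, 0.568, 0.284, -0.217]
force: [-0.5, 0.5, -2.3]
finger_gap: 0.0441
```

```bash
python3 tgt.py 33.7 75 42 .143 .0 1 .0056;python3 v.py b7 185 215 410 190;python3 hang.py | sed -n '1,2p'
```

```text
target [0.5826 0.1776] 0.143
[-0.36, 0.05, 0.4] [0.06, 0.13, -0.07]
tot cm [-0.36  0.05  0.4 ] deg [ 0.06  0.13 -0.07] len 0.0054 t 12.2833 F [-0.47  0.53 -2.32] gap 0.04405953504719143
[[456.6, 182.0], [455.9, 185.0], [454.9, 188.0], [453.9, 191.0], [452.9, 194.0], [452.2, 197.0], [451.2, 200.0], [450.2, 203.0], [449.5, 206.0], [445.2, 209.0], [443.4, 212.0], [444.1, 215.0], [439.5, 218.0], [439.9, 221.0]]
line [-4.51265936e-01  5.40179449e+02] 2.2606181858748755
```

View pics/b7.png

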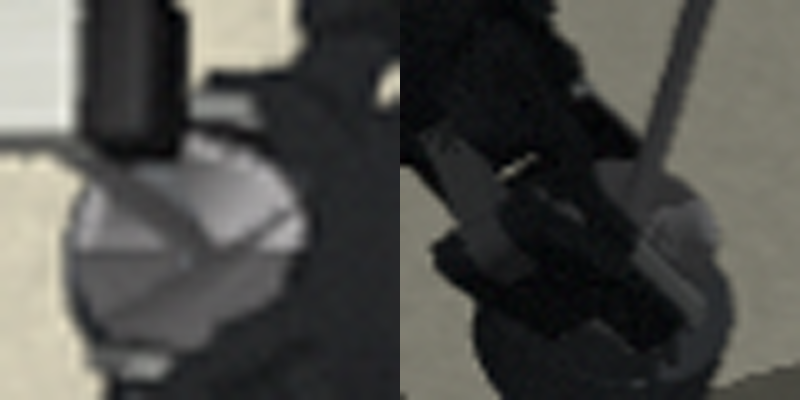

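Emit:
{"name": "move_arm", "arguments": {"steps": [{"x": 0.1, "y": 0.12, "z": 0.09, "ax": 0, "ay": 0, "az": 0}, {"x": 0.06, "y": 0.07, "z": 0.05, "ax": 0, "ay": 0, "az": 0}, {"x": 0, "y": 0, "z": 0, "ax": 0, "ay": 0, "az": 0}]}}

```text
time: 12.73
ee_pos: [0.5845, 0.179, 0.1483]
tcp_rot: [0.742, 0.568, 0.284, -0.217]
force: [0.1, 1.0, -1.8]
finger_gap: 0.0442
```

```bash
python3 tgt.py 33.7 75 42 .143 .0 1 .0056;python3 v.py b8 185 215 410 190;python3 hang.py | sed -n '1,2p'
```

```text
target [0.5826 0.1776] 0.143
[-0.5, -0.16, 0.27] [0.07, 0.14, -0.1]
tot cm [-0.5  -0.16  0.27] deg [ 0.07  0.14 -0.1 ] len 0.0059 t 12.7333 F [ 0.08  0.97 -1.82] gap 0.044224658338453696
[[456.8, 182.0], [456.0, 185.0], [455.3, 188.0], [454.3, 191.0], [453.4, 194.0], [452.6, 197.0], [451.6, 200.0], [450.8, 203.0], [449.6, 206.0], [444.5, 209.0], [443.8, 212.0], [443.8, 215.0], [439.4, 218.0], [440.2, 221.0]]
line [-4.61947265e-01  5.42520205e+02] 2.4087240704717487
```

View pics/b8.png

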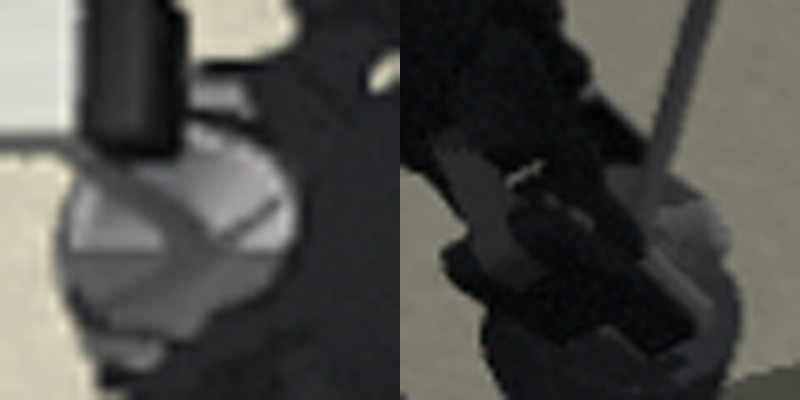

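The stem moved +0.4 px in its upper part, so the slot is home and nudging it. Now I'll lower gently while watching Fz.

Emit:
{"name": "move_arm", "arguments": {"steps": [{"x": -0.13, "y": 0, "z": 0.15, "ax": 0, "ay": 0, "az": 0}, {"x": -0.13, "y": 0, "z": 0.15, "ax": 0, "ay": 0, "az": 0}, {"x": 0, "y": 0, "z": 0, "ax": 0, "ay": 0, "az": 0}]}}

```text
time: 13.18
ee_pos: [0.5843, 0.1789, 0.1439]
tcp_rot: [0.742, 0.568, 0.283, -0.217]
force: [0.2, -0.6, -1.1]
finger_gap: 0.044
```

Emit:
{"name": "move_arm", "arguments": {"steps": [{"x": -0.07, "y": 0, "z": 0.07, "ax": 0, "ay": 0, "az": 0}, {"x": 0, "y": 0, "z": 0, "ax": 0, "ay": 0, "az": 0}]}}

```text
time: 13.35
ee_pos: [0.5842, 0.1789, 0.1427]
tcp_rot: [0.742, 0.568, 0.283, -0.217]
force: [-0.4, 0.1, -2.5]
finger_gap: 0.0441
```

Emit:
{"name": "move_arm", "arguments": {"steps": [{"x": -0.07, "y": 0, "z": 0.07, "ax": 0, "ay": 0, "az": 0}, {"x": 0, "y": 0, "z": 0, "ax": 0, "ay": 0, "az": 0}]}}

```text
time: 13.52
ee_pos: [0.585, 0.1794, 0.1427]
tcp_rot: [0.741, 0.568, 0.284, -0.217]
force: [-0.0, 0.8, -1.8]
finger_gap: 0.0443
```

Emit:
{"name": "move_arm", "arguments": {"steps": [{"x": -0.07, "y": 0, "z": 0.07, "ax": 0, "ay": 0, "az": 0}, {"x": 0, "y": 0, "z": 0, "ax": 0, "ay": 0, "az": 0}]}}

```text
time: 13.68
ee_pos: [0.5855, 0.18, 0.1427]
tcp_rot: [0.741, 0.568, 0.285, -0.217]
force: [-0.0, 0.1, -0.2]
finger_gap: 0.0445
```

Run:
```python
from h import *
F=[];P=[]
for i in range(6):
    capture("top");s=state();F.append(s["force"]);P.append(s["ee_pos"])
print(np.mean(F,0).round(2),np.std(F,0).round(2),np.mean(P,0).round(4))
```

```text
[-0.44 -0.65  2.75] [0.4  0.52 0.73] [0.5854 0.1798 0.1425]
```

Fz rose from -2 to about +2.7 N, so the disc is seated. I'll ease back about 1.5 mm to take the swing off, then open.

Emit:
{"name": "move_arm", "arguments": {"steps": [{"x": -0.09, "y": -0.1, "z": -0.07, "ax": 0, "ay": 0, "az": 0}, {"x": 0, "y": 0, "z": 0, "ax": 0, "ay": 0, "az": 0}]}}

```text
time: 14.15
ee_pos: [0.5842, 0.1789, 0.1426]
tcp_rot: [0.741, 0.568, 0.285, -0.217]
force: [0.7, -0.3, 1.4]
finger_gap: 0.0442
```

Emit:
{"name": "move_arm", "arguments": {"steps": [{"x": 0, "y": 0, "z": 0, "ax": 0, "ay": 0, "az": 0}, {"x": 0, "y": 0, "z": 0, "ax": 0, "ay": 0, "az": 0}, {"x": 0, "y": 0, "z": 0, "ax": 0, "ay": 0, "az": 0}], "claw": 0.62}}

```text
time: 14.4
ee_pos: [0.5838, 0.1785, 0.1419]
tcp_rot: [0.741, 0.568, 0.285, -0.217]
force: [0.2, -0.3, -0.2]
finger_gap: 0.0529
```

```bash
python3 v.py b9 185 215 410 190;python3 hang.py | sed -n '1,1p'
```

```text
[[456.6, 182.0], [455.9, 185.0], [454.9, 188.0], [453.9, 191.0], [453.1, 194.0], [452.2, 197.0], [451.3, 200.0], [450.4, 203.0], [449.5, 206.0], [447.1, 209.0], [443.3, 212.0], [442.5, 215.0], [443.1, 218.0], [438.5, 221.0]]
```

View pics/b9.png

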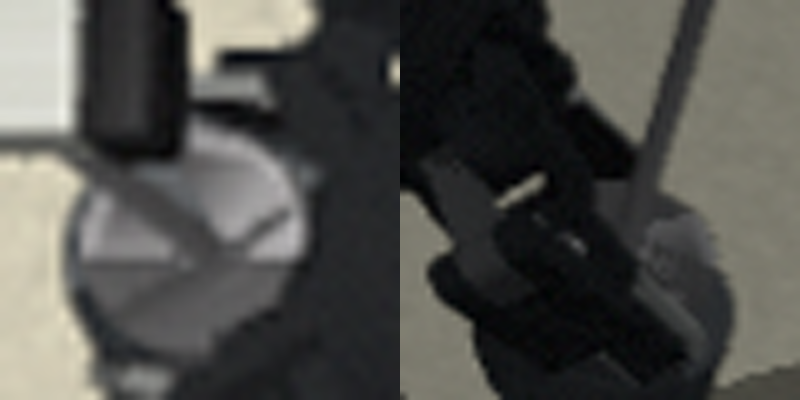

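The steel disc is released and seated, and the stem is back at its rest pixels. I'll retreat along the tool axis.

Emit:
{"name": "move_arm", "arguments": {"steps": [{"x": 0, "y": 0, "z": -0.5, "ax": 0, "ay": 0, "az": 0}, {"x": 0, "y": 0, "z": -1.0, "ax": 0, "ay": 0, "az": 0}, {"x": 0, "y": 0, "z": -1.5, "ax": 0, "ay": 0, "az": 0}, {"x": 0, "y": 0, "z": -2, "ax": 0, "ay": 0, "az": 0}, {"x": 0, "y": 0, "z": -2, "ax": 0, "ay": 0, "az": 0}, {"x": 0, "y": 0, "z": -2, "ax": 0, "ay": 0, "az": 0}]}}

```text
time: 15.1
ee_pos: [0.5649, 0.1193, 0.211]
tcp_rot: [0.741, 0.569, 0.283, -0.22]
force: [0.6, -0.2, 0.1]
finger_gap: 0.0531
```

```bash
python3 v.py c1 185 215 410 190; python3 plan.py .6346 -.2927 .15 42 42 20
```

```text
[-1.61, 0.86, -1.03] [-1.1, 0.0, 1.22]
[-1.6, 0.92, -1.02] [-1.1, 0.0, 1.22]
[-1.58, 0.97, -1.0] [-1.1, 0.0, 1.22]
[-1.55, 1.02, -0.98] [-1.1, 0.0, 1.22]
[-1.53, 1.07, -0.96] [-1.1, 0.0, 1.22]
[-1.51, 1.12, -0.94] [-1.1, 0.0, 1.22]
[-1.48, 1.17, -0.92] [-1.1, 0.0, 1.22]
[-1.46, 1.22, -0.89] [-1.1, 0.0, 1.22]
[-1.43, 1.27, -0.87] [-1.1, 0.0, 1.22]
[-1.4, 1.32, -0.84] [-1.1, 0.0, 1.22]
[-1.37, 1.36, -0.82] [-1.1, 0.0, 1.22]
[-1.35, 1.41, -0.79] [-1.1, 0.0, 1.22]
[-1.31, 1.45, -0.77] [-1.1, 0.0, 1.22]
[-1.28, 1.49, -0.74] [-1.1, 0.0, 1.22]
[-1.25, 1.53, -0.71] [-1.1, 0.0, 1.22]
[-1.22, 1.57, -0.68] [-1.1, 0.0, 1.22]
[-1.18, 1.61, -0.65] [-1.1, 0.0, 1.22]
[-1.15, 1.65, -0.62] [-1.1, 0.0, 1.22]
[-1.11, 1.68, -0.58] [-1.1, 0.0, 1.22]
[-1.08, 1.72, -0.55] [-1.1, 0.0, 1.22]
tot cm [-32.29  17.25 -20.68] deg [-22.06   0.07  24.45] len 0.4204 t 15.2 F [-0.11 -0.11  0.18] gap 0.053089284416817005
```

View pics/c1.png

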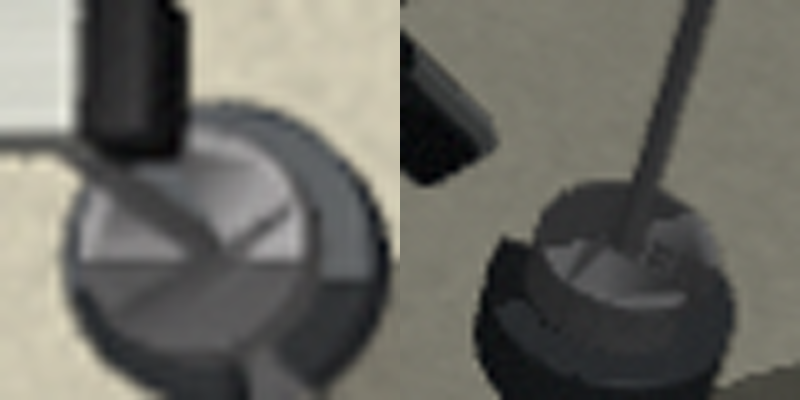

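The steel disc sits concentric on the 500. In the scene crop the stem meets the face at (625,245) and the face centre is at (625,241). Its slot points up-left, opposite the 500's slot. On to the brass disc.

Emit:
{"name": "move_arm", "arguments": {"steps": [{"x": -1.6, "y": 0.9, "z": -1.0, "ax": -1.1, "ay": 0, "az": 1.2}, {"x": -1.6, "y": 0.9, "z": -1.0, "ax": -1.1, "ay": 0, "az": 1.2}, {"x": -1.6, "y": 1.0, "z": -1.0, "ax": -1.1, "ay": 0, "az": 1.2}, {"x": -1.6, "y": 1.0, "z": -1.0, "ax": -1.1, "ay": 0, "az": 1.2}, {"x": -1.5, "y": 1.1, "z": -1.0, "ax": -1.1, "ay": 0, "az": 1.2}, {"x": -1.5, "y": 1.1, "z": -0.9, "ax": -1.1, "ay": 0, "az": 1.2}, {"x": -1.5, "y": 1.2, "z": -0.9, "ax": -1.1, "ay": 0, "az": 1.2}, {"x": -1.5, "y": 1.2, "z": -0.9, "ax": -1.1, "ay": 0, "az": 1.2}, {"x": -1.4, "y": 1.3, "z": -0.9, "ax": -1.1, "ay": 0, "az": 1.2}], "claw": 0.6}}

```text
time: 15.95
ee_pos: [0.5976, -0.0695, 0.1848]
tcp_rot: [0.807, 0.469, 0.312, -0.179]
force: [0.5, 0.2, 0.2]
finger_gap: 0.0511
```

```bash
python3 plan.py .6378 -.2897 .13 42 42 10
```

```text
[-1.64, 1.44, -0.74] [-1.2, -0.01, 1.36]
[-1.61, 1.5, -0.71] [-1.2, -0.01, 1.36]
[-1.57, 1.55, -0.67] [-1.2, -0.01, 1.36]
[-1.53, 1.6, -0.64] [-1.2, -0.01, 1.36]
[-1.49, 1.65, -0.61] [-1.2, -0.01, 1.36]
[-1.45, 1.69, -0.57] [-1.2, -0.01, 1.36]
[-1.41, 1.74, -0.53] [-1.2, -0.01, 1.36]
[-1.37, 1.78, -0.5] [-1.2, -0.01, 1.36]
[-1.33, 1.83, -0.46] [-1.2, -0.01, 1.36]
[-1.28, 1.87, -0.42] [-1.2, -0.01, 1.36]
tot cm [-16.4   14.42  -7.37] deg [-12.03  -0.14  13.64] len 0.2305 t 15.95 F [0.49 0.23 0.17] gap 0.051097109479368415
```

Emit:
{"name": "move_arm", "arguments": {"steps": [{"x": -1.6, "y": 1.4, "z": -0.7, "ax": -1.2, "ay": 0, "az": 1.4}, {"x": -1.6, "y": 1.5, "z": -0.7, "ax": -1.2, "ay": 0, "az": 1.4}, {"x": -1.6, "y": 1.5, "z": -0.7, "ax": -1.2, "ay": 0, "az": 1.4}, {"x": -1.5, "y": 1.6, "z": -0.6, "ax": -1.2, "ay": 0, "az": 1.4}, {"x": -1.5, "y": 1.6, "z": -0.6, "ax": -1.2, "ay": 0, "az": 1.4}, {"x": -1.4, "y": 1.7, "z": -0.6, "ax": -1.2, "ay": 0, "az": 1.4}, {"x": -1.4, "y": 1.7, "z": -0.5, "ax": -1.2, "ay": 0, "az": 1.3}, {"x": -1.2, "y": 1.6, "z": -0.5, "ax": -1.2, "ay": 0, "az": 1.3}, {"x": -0.8, "y": 1.2, "z": -0.3, "ax": -1.0, "ay": 0, "az": 1.0}, {"x": 0, "y": 0, "z": 0, "ax": 0, "ay": 0, "az": 0}]}}

```text
time: 16.78
ee_pos: [0.631, -0.2831, 0.131]
tcp_rot: [0.872, 0.334, 0.334, -0.128]
force: [-0.4, -0.4, -0.6]
finger_gap: 0.0511
```

```bash
python3 plan.py .6378 -.2897 .08 42 42 5; python3 look.py c2 370 170 100 100 130 310 100 100
```

```text
[-0.67, 0.19, 0.77] [0.01, 0.01, -0.01]
[-0.67, 0.19, 0.77] [0.01, 0.01, -0.01]
[-0.67, 0.19, 0.77] [0.01, 0.01, -0.01]
[-0.67, 0.19, 0.77] [0.01, 0.01, -0.01]
[-0.67, 0.19, 0.77] [0.01, 0.01, -0.01]
tot cm [-3.36  0.94  3.84] deg [ 0.05  0.06 -0.07] len 0.0519 t 16.7833 F [-0.35 -0.39 -0.63] gap 0.05112031886861376
```

View pics/c2.png

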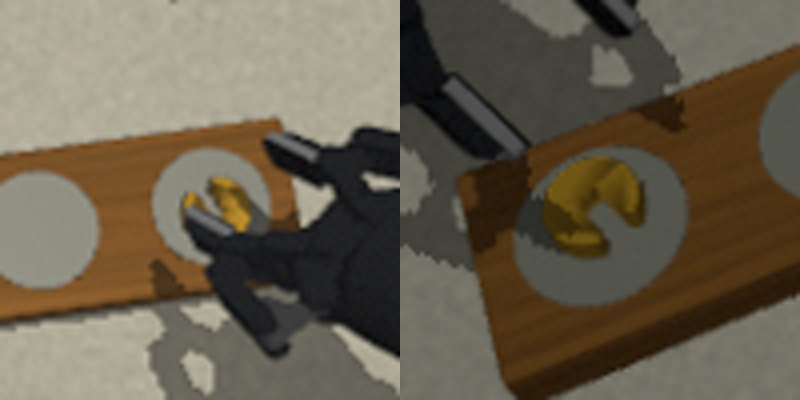

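The brass disc is below and ahead, at about (212,208) in the crop. I'll descend with the lateral correction.

Emit:
{"name": "move_arm", "arguments": {"steps": [{"x": -0.7, "y": 0.2, "z": 0.8, "ax": 0, "ay": 0, "az": 0}, {"x": -0.7, "y": 0.2, "z": 0.8, "ax": 0, "ay": 0, "az": 0}, {"x": -0.7, "y": 0.2, "z": 0.8, "ax": 0, "ay": 0, "az": 0}, {"x": -0.7, "y": 0.2, "z": 0.8, "ax": 0, "ay": 0, "az": 0}, {"x": -0.3, "y": 0.1, "z": 0.3, "ax": 0, "ay": 0, "az": 0}, {"x": 0, "y": 0, "z": 0, "ax": 0, "ay": 0, "az": 0}]}}

```text
time: 17.38
ee_pos: [0.6392, -0.2788, 0.0818]
tcp_rot: [0.869, 0.34, 0.335, -0.133]
force: [0.2, 0.5, -0.2]
finger_gap: 0.0514
```

```bash
python3 plan.py .6378 -.2897 .057 42 42 3; python3 look.py c3 390 190 60 60 145 325 70 70
```

```text
[-0.76, 0.24, 0.42] [-0.22, -0.07, 0.17]
[-0.76, 0.24, 0.42] [-0.22, -0.07, 0.17]
[-0.76, 0.24, 0.43] [-0.22, -0.07, 0.17]
tot cm [-2.29  0.71  1.27] deg [-0.65 -0.22  0.51] len 0.0271 t 17.3833 F [ 0.17  0.53 -0.23] gap 0.051410239623844264
```

View pics/c3.png

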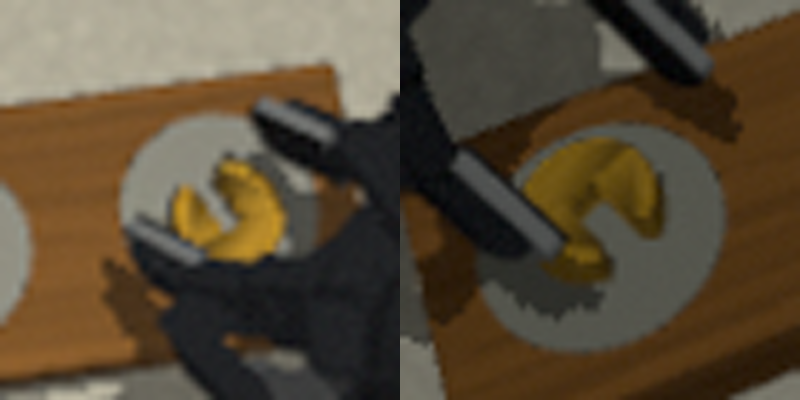

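Emit:
{"name": "move_arm", "arguments": {"steps": [{"x": -0.4, "y": 0.4, "z": 0, "ax": -0.2, "ay": 0, "az": 0.2}, {"x": -0.5, "y": 0.3, "z": 0.1, "ax": -0.2, "ay": 0, "az": 0.2}, {"x": -0.5, "y": 0, "z": 0.3, "ax": -0.2, "ay": 0, "az": 0}, {"x": -0.4, "y": 0, "z": 0.4, "ax": 0, "ay": 0, "az": 0}, {"x": 0, "y": 0, "z": 0, "ax": 0, "ay": 0, "az": 0}]}}

```text
time: 17.9
ee_pos: [0.6387, -0.2916, 0.0649]
tcp_rot: [0.871, 0.335, 0.337, -0.127]
force: [0.6, 0.5, 0.6]
finger_gap: 0.0511
```

```bash
python3 plan.py .6378 -.2897 .053 42 42 3; python3 look.py c4 390 190 60 60 145 325 70 70
```

```text
[-0.25, -0.07, 0.31] [0.07, -0.07, 0.06]
[-0.25, -0.07, 0.31] [0.07, -0.07, 0.06]
[-0.25, -0.07, 0.31] [0.07, -0.07, 0.06]
tot cm [-0.75 -0.2   0.92] deg [ 0.21 -0.22  0.19] len 0.012 t 17.9 F [0.58 0.5  0.63] gap 0.05105450991944028
```

View pics/c4.png

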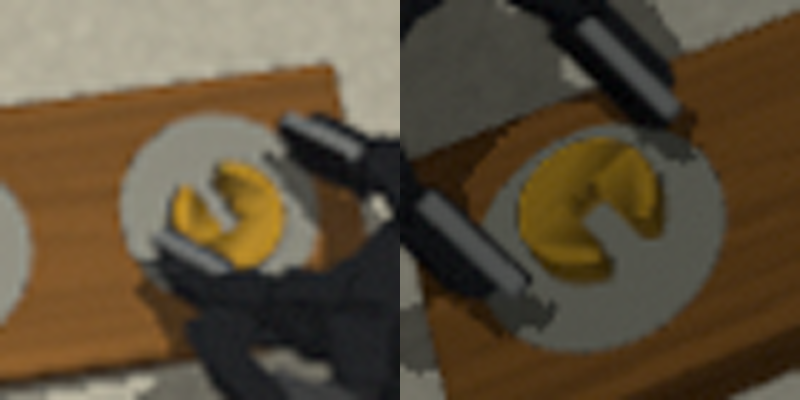

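Both fingers straddle the brass disc now. Final descent.

Emit:
{"name": "move_arm", "arguments": {"steps": [{"x": -0.3, "y": -0.1, "z": 0.3, "ax": 0.1, "ay": 0, "az": 0}, {"x": -0.3, "y": -0.1, "z": 0.3, "ax": 0, "ay": 0, "az": 0}, {"x": -0.2, "y": 0, "z": 0.3, "ax": 0, "ay": 0, "az": 0}, {"x": 0, "y": 0, "z": 0, "ax": 0, "ay": 0, "az": 0}], "claw": 0.54}}

```text
time: 18.33
ee_pos: [0.6381, -0.2893, 0.0533]
tcp_rot: [0.87, 0.336, 0.337, -0.128]
force: [-0.6, 0.2, -0.6]
finger_gap: 0.046
```

```bash
python3 plan.py .6378 -.2897 .051 42 42 1; python3 look.py c5 390 190 60 60 145 325 70 70
```

```text
[-0.19, 0.01, 0.14] [0.11, -0.27, 0.28]
tot cm [-0.19  0.01  0.14] deg [ 0.11 -0.27  0.28] len 0.0024 t 18.3333 F [-0.55  0.15 -0.57] gap 0.04597633283184717
```

View pics/c5.png

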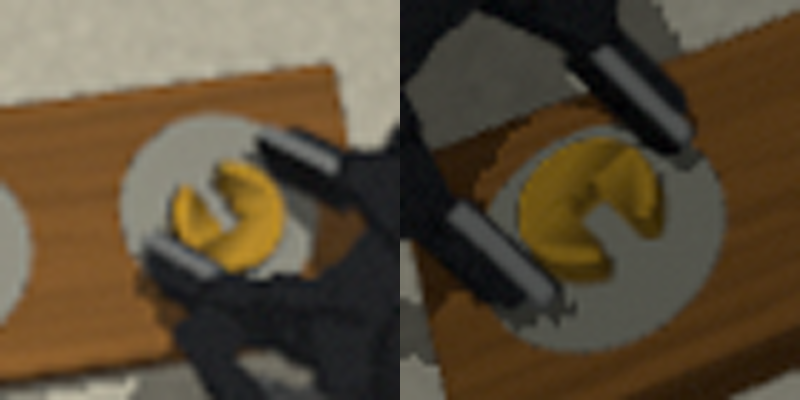

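Emit:
{"name": "move_arm", "arguments": {"steps": [{"x": -0.07, "y": 0, "z": 0.08, "ax": 0, "ay": 0, "az": 0}, {"x": 0, "y": 0, "z": 0, "ax": 0, "ay": 0, "az": 0}, {"x": 0, "y": 0, "z": 0, "ax": 0, "ay": 0, "az": 0}, {"x": 0, "y": 0, "z": 0, "ax": 0, "ay": 0, "az": 0}, {"x": 0, "y": 0, "z": 0, "ax": 0, "ay": 0, "az": 0}, {"x": 0, "y": 0, "z": 0, "ax": 0, "ay": 0, "az": 0}], "claw": 0.28}}

```text
time: 18.93
ee_pos: [0.6386, -0.2899, 0.0536]
tcp_rot: [0.87, 0.336, 0.338, -0.127]
force: [0.9, -1.0, -0.4]
finger_gap: 0.036
```

```bash
python3 plan.py .6378 -.2897 .17 42 42 6; python3 look.py c6 390 190 60 60 145 325 70 70
```

```text
[1.3, 0.0, -1.44] [0.03, -0.05, 0.06]
[1.3, -0.0, -1.44] [0.03, -0.05, 0.06]
[1.3, -0.0, -1.44] [0.03, -0.05, 0.06]
[1.3, -0.01, -1.44] [0.03, -0.05, 0.06]
[1.3, -0.01, -1.44] [0.03, -0.05, 0.06]
[1.29, -0.01, -1.44] [0.03, -0.05, 0.06]
tot cm [ 7.8   0.01 -8.64] deg [ 0.2  -0.29  0.33] len 0.1164 t 18.9333 F [ 0.87 -1.04 -0.41] gap 0.03596184698423537
```

View pics/c6.png

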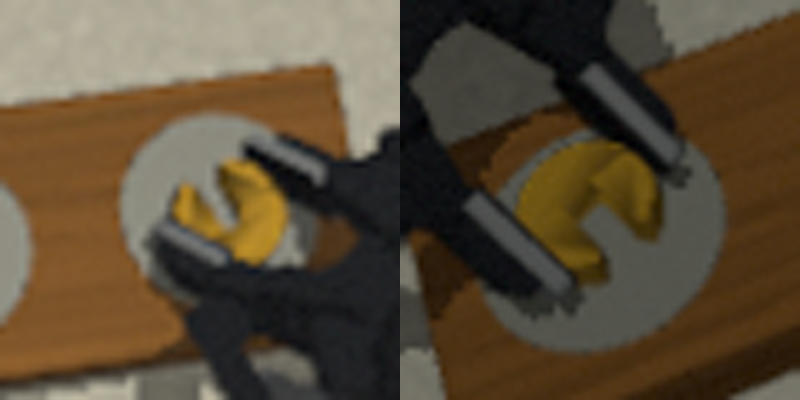

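The brass disc is gripped at gap 36.0 mm, with the same bias as before. I'll lift.

Emit:
{"name": "move_arm", "arguments": {"steps": [{"x": 0.4, "y": 0, "z": -0.4, "ax": 0, "ay": 0, "az": 0}, {"x": 0.8, "y": 0, "z": -0.9, "ax": 0, "ay": 0, "az": 0}, {"x": 1.2, "y": 0, "z": -1.3, "ax": 0, "ay": 0, "az": 0}, {"x": 1.4, "y": 0, "z": -1.6, "ax": 0, "ay": 0, "az": 0}, {"x": 1.4, "y": 0, "z": -1.6, "ax": 0, "ay": 0, "az": 0}, {"x": 1.4, "y": 0, "z": -1.6, "ax": 0, "ay": 0, "az": 0}, {"x": 1.4, "y": 0, "z": -1.6, "ax": 0, "ay": 0, "az": 0}, {"x": 0, "y": 0, "z": 0, "ax": 0, "ay": 0, "az": 0}]}}

```text
time: 19.7
ee_pos: [0.6364, -0.2889, 0.184]
tcp_rot: [0.87, 0.336, 0.337, -0.128]
force: [0.7, 0.4, -0.1]
finger_gap: 0.0362
```

```bash
python3 look.py c7 390 160 80 80 140 260 110 110; python3 slot.py brass .014 .0236 395 170 50 50 160 270 60 70; python3 tgt.py 105 115 42 .22 .075 18 .0051
```

```text
[438.  209.1] [ 0.643  -0.2842  0.1611] slot 49.3 196.20833333333334 31.833333333333332
attempt to get argmax of an empty sequence
target [0.6056 0.1059] 0.22
[1.16, -1.73, 0.74] [2.71, -0.02, -3.01]
[1.24, -1.63, 0.82] [2.71, -0.02, -3.01]
[1.33, -1.52, 0.89] [2.71, -0.02, -3.01]
[1.4, -1.41, 0.96] [2.71, -0.02, -3.01]
[1.48, -1.29, 1.02] [2.71, -0.02, -3.01]
[1.54, -1.16, 1.08] [2.71, -0.02, -3.01]
[1.6, -1.02, 1.13] [2.71, -0.02, -3.01]
[1.65, -0.88, 1.18] [2.71, -0.02, -3.01]
[1.69, -0.74, 1.21] [2.71, -0.02, -3.01]
[1.73, -0.59, 1.24] [2.71, -0.02, -3.01]
[1.75, -0.44, 1.27] [2.71, -0.02, -3.01]
[1.77, -0.29, 1.29] [2.71, -0.02, -3.01]
[1.78, -0.13, 1.29] [2.71, -0.02, -3.01]
[1.79, 0.02, 1.3] [2.71, -0.02, -3.01]
[1.78, 0.18, 1.29] [2.71, -0.02, -3.01]
[1.77, 0.33, 1.28] [2.71, -0.02, -3.01]
[1.75, 0.48, 1.26] [2.71, -0.02, -3.01]
[1.72, 0.63, 1.23] [2.71, -0.02, -3.01]
tot cm [ 20.79 -31.16  13.28] deg [ 48.71  -0.29 -54.15] len 0.3975 t 19.9 F [-0.46  0.17 -1.34] gap 0.03619802877035691Traceback (most recent call last):
  File "slot.py", line 16, in <module>
    print('tri',tri(t,uv[0],s,uv[1]))
                              ~~^^^
IndexError: list index out of range
```

View pics/c7.png

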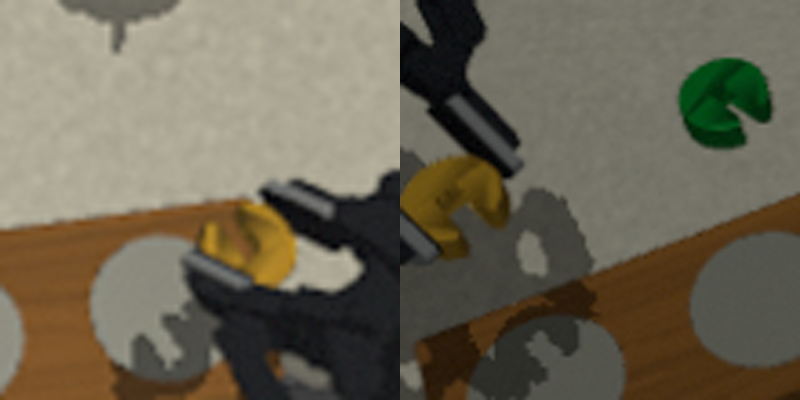

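Lifted level; Fz about -1. I'll carry it to the right of the hanger.

Emit:
{"name": "move_arm", "arguments": {"steps": [{"x": 1.2, "y": -1.7, "z": 0.7, "ax": 2.7, "ay": 0, "az": -3}, {"x": 1.2, "y": -1.6, "z": 0.8, "ax": 2.7, "ay": 0, "az": -3}, {"x": 1.3, "y": -1.5, "z": 0.9, "ax": 2.7, "ay": 0, "az": -3}, {"x": 1.4, "y": -1.4, "z": 1.0, "ax": 2.7, "ay": 0, "az": -3}, {"x": 1.5, "y": -1.3, "z": 1.0, "ax": 2.7, "ay": 0, "az": -3}, {"x": 1.5, "y": -1.2, "z": 1.1, "ax": 2.7, "ay": 0, "az": -3}, {"x": 1.6, "y": -1.0, "z": 1.1, "ax": 2.7, "ay": 0, "az": -3}, {"x": 1.6, "y": -0.9, "z": 1.2, "ax": 2.7, "ay": 0, "az": -3}, {"x": 1.7, "y": -0.7, "z": 1.2, "ax": 2.7, "ay": 0, "az": -3}]}}

```text
time: 20.65
ee_pos: [0.6111, -0.0915, 0.186]
tcp_rot: [0.72, 0.592, 0.272, -0.239]
force: [0.1, 1.0, -1.0]
finger_gap: 0.0359
```

```bash
python3 tgt.py 105 115 42 .22 .075 9 .0051
```

```text
target [0.6056 0.1059] 0.22
[1.83, -0.48, 1.18] [2.57, -0.09, -3.03]
[1.85, -0.33, 1.19] [2.57, -0.09, -3.03]
[1.87, -0.17, 1.2] [2.57, -0.09, -3.03]
[1.88, -0.02, 1.2] [2.57, -0.09, -3.03]
[1.87, 0.13, 1.2] [2.57, -0.09, -3.03]
[1.87, 0.28, 1.18] [2.57, -0.09, -3.03]
[1.85, 0.43, 1.16] [2.57, -0.09, -3.03]
[1.82, 0.58, 1.14] [2.57, -0.09, -3.03]
[1.79, 0.73, 1.11] [2.57, -0.09, -3.03]
tot cm [16.47 -4.3  10.59] deg [ 23.09  -0.83 -27.28] len 0.2004 t 20.65 F [ 0.14  0.99 -0.96] gap 0.03593647581669375
```

Emit:
{"name": "move_arm", "arguments": {"steps": [{"x": 1.8, "y": -0.5, "z": 1.2, "ax": 2.6, "ay": 0, "az": -3}, {"x": 1.8, "y": -0.3, "z": 1.2, "ax": 2.6, "ay": 0, "az": -3}, {"x": 1.9, "y": -0.2, "z": 1.2, "ax": 2.6, "ay": 0, "az": -3}, {"x": 1.9, "y": 0, "z": 1.2, "ax": 2.6, "ay": 0, "az": -3}, {"x": 1.9, "y": 0.1, "z": 1.2, "ax": 2.6, "ay": 0, "az": -3}, {"x": 1.8, "y": 0.3, "z": 1.2, "ax": 2.6, "ay": 0, "az": -3}, {"x": 1.4, "y": 0.4, "z": 0.9, "ax": 2.6, "ay": 0, "az": -3}, {"x": 0.8, "y": 0.4, "z": 0.5, "ax": 2.0, "ay": 0, "az": -2.3}, {"x": 0.4, "y": 0.2, "z": 0.3, "ax": 1, "ay": 0, "az": -1}, {"x": 0, "y": 0, "z": 0, "ax": 0, "ay": 0, "az": 0}]}}

```text
time: 21.48
ee_pos: [0.6005, 0.0851, 0.2031]
tcp_rot: [0.511, 0.774, 0.196, -0.319]
force: [-1.3, 0.9, -0.8]
finger_gap: 0.0359
```

```bash
python3 tgt.py 105 115 42 .175 .06 5 .0051; python3 look.py d1 170 190 100 100 390 130 110 110
```

```text
target [0.6017 0.1204] 0.175
[0.07, 0.32, 0.84] [-0.0, -0.4, -0.37]
[0.08, 0.32, 0.84] [-0.0, -0.4, -0.37]
[0.08, 0.32, 0.84] [-0.0, -0.4, -0.37]
[0.08, 0.32, 0.84] [-0.0, -0.4, -0.37]
[0.09, 0.32, 0.84] [-0.0, -0.4, -0.37]
tot cm [0.37 1.58 4.21] deg [-0.   -2.01 -1.83] len 0.0451 t 21.4833 F [-1.32  0.88 -0.8 ] gap 0.035911402528928854
```

View pics/d1.png

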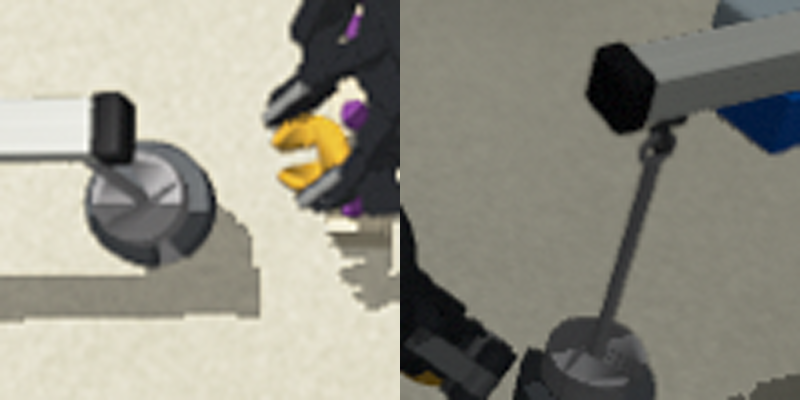

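The brass disc is right of the hanger with its slot pointing left at about 105°. I'll move to entry height.

```bash
python3 tgt.py 105 115 42 .172 .05 7 .0051
```

```text
target [0.5991 0.1301] 0.172
[0.15, 0.26, 0.75] [0.02, -0.28, -0.29]
[0.15, 0.26, 0.75] [0.02, -0.28, -0.29]
[0.16, 0.26, 0.75] [0.02, -0.28, -0.29]
[0.16, 0.26, 0.75] [0.02, -0.28, -0.29]
[0.16, 0.26, 0.74] [0.02, -0.28, -0.29]
[0.16, 0.26, 0.74] [0.02, -0.28, -0.29]
[0.17, 0.27, 0.74] [0.02, -0.28, -0.29]
tot cm [1.06 1.81 5.23] deg [ 0.14 -1.93 -2.06] len 0.0564 t 21.5833 F [-0.11 -0.82 -1.33] gap 0.03595838514847461
```

Emit:
{"name": "move_arm", "arguments": {"steps": [{"x": 0.1, "y": 0.3, "z": 0.7, "ax": 0, "ay": -0.3, "az": -0.3}, {"x": 0.2, "y": 0.3, "z": 0.7, "ax": 0, "ay": -0.3, "az": -0.3}, {"x": 0.2, "y": 0.3, "z": 0.8, "ax": 0, "ay": -0.3, "az": -0.3}, {"x": 0.2, "y": 0.3, "z": 0.8, "ax": 0, "ay": -0.3, "az": -0.3}, {"x": 0.2, "y": 0.3, "z": 0.7, "ax": 0, "ay": -0.3, "az": -0.3}, {"x": 0.1, "y": 0.2, "z": 0.6, "ax": 0, "ay": -0.3, "az": -0.3}, {"x": 0, "y": 0, "z": 0.2, "ax": 0, "ay": -0.2, "az": -0.2}, {"x": 0, "y": 0, "z": 0, "ax": 0, "ay": 0, "az": 0}, {"x": 0, "y": 0, "z": 0, "ax": 0, "ay": 0, "az": 0}]}}

```text
time: 22.33
ee_pos: [0.5997, 0.1237, 0.1718]
tcp_rot: [0.506, 0.786, 0.192, -0.299]
force: [-0.1, -0.5, -1.2]
finger_gap: 0.036
```

```bash
python3 tgt.py 105 115 42 .172 .05 1 .0051; python3 v.py d2 198 208 410 180; python3 slot.py brass .014 .0236 200 205 45 50 400 170 70 70
```

```text
target [0.5991 0.1301] 0.172
[0.47, 0.21, 0.39] [0.36, 0.41, -0.41]
tot cm [0.47 0.21 0.39] deg [ 0.36  0.41 -0.41] len 0.0065 t 22.3333 F [-0.12 -0.49 -1.19] gap 0.036048692009392945
[229.5 229.9] [0.6002 0.1311 0.1553] slot 124.1 255.0 49.05555555555555
attempt to get argmax of an empty sequenceTraceback (most recent call last):
  File "slot.py", line 16, in <module>
    print('tri',tri(t,uv[0],s,uv[1]))
                              ~~^^^
IndexError: list index out of range
```

View pics/d2.png

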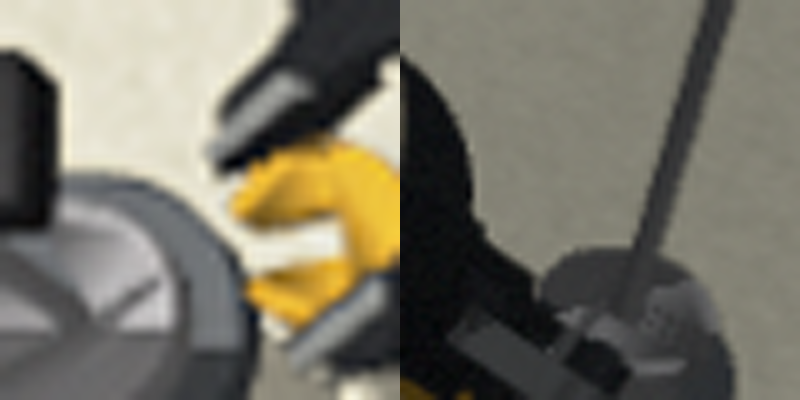

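Run:
```python
from h import *
t=capture("top");crop(t["image"],215,215,32,30,20,"pics/d3.png")
t=capture("top");crop(t["image"],178,205,50,45,14,"pics/d4.png")
```

```text
(no output)
```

View pics/d3.png

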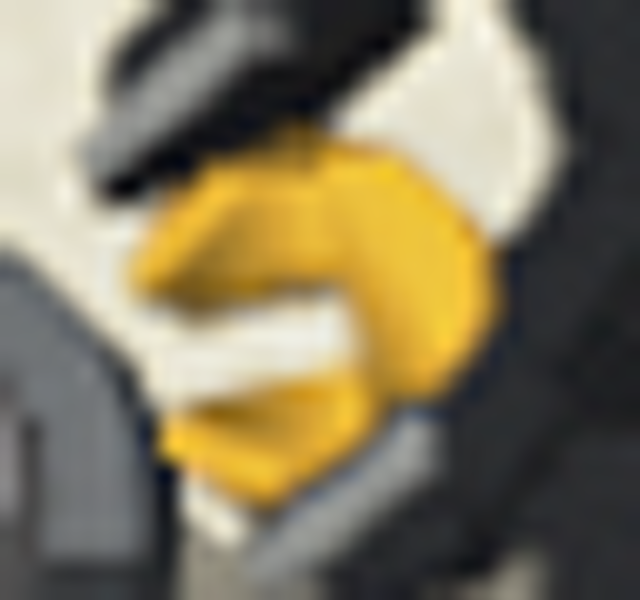

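View pics/d4.png

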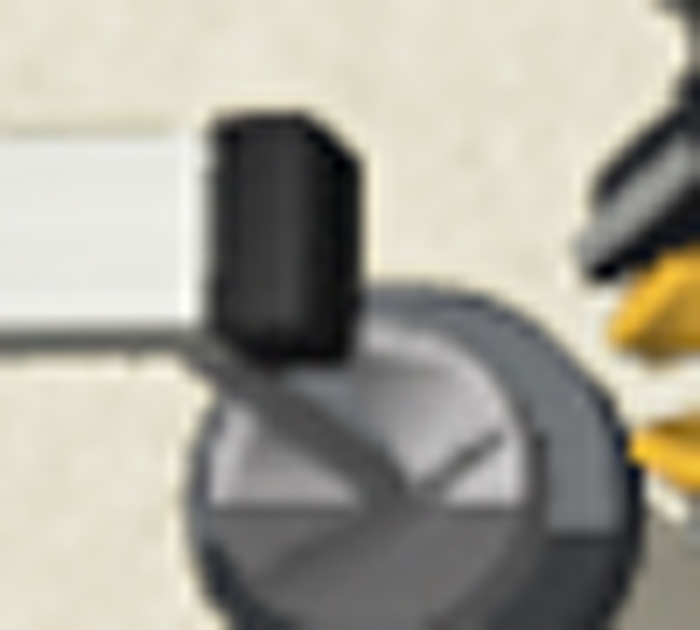

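The slot edges run at about 101–102°, and the steel slot is at about 34°. For more stagger I'll turn 8° further, to φ≈110° at ψ≈123°, and line up.

```bash
python3 tgt.py 110 123 42 .171 .042 4 .0051
```

```text
target [0.6011 0.1393] 0.171
[0.25, 0.19, 0.26] [1.44, 0.1, -1.61]
[0.25, 0.21, 0.25] [1.44, 0.1, -1.61]
[0.24, 0.22, 0.25] [1.44, 0.1, -1.61]
[0.23, 0.23, 0.24] [1.44, 0.1, -1.61]
tot cm [1.02 0.77 1.02] deg [ 5.74  0.42 -6.42] len 0.0164 t 22.6333 F [-0.41  0.24 -1.04] gap 0.03594818580859786
```

Emit:
{"name": "move_arm", "arguments": {"steps": [{"x": 0.2, "y": 0.2, "z": 0.2, "ax": 1.4, "ay": 0.1, "az": -1.6}, {"x": 0.2, "y": 0.2, "z": 0.2, "ax": 1.4, "ay": 0.1, "az": -1.6}, {"x": 0.2, "y": 0.2, "z": 0.2, "ax": 1.4, "ay": 0.1, "az": -1.6}, {"x": 0.2, "y": 0.1, "z": 0.2, "ax": 1.4, "ay": 0.1, "az": -1.6}, {"x": 0, "y": 0, "z": 0, "ax": 0, "ay": 0, "az": 0}, {"x": 0, "y": 0, "z": 0, "ax": 0, "ay": 0, "az": 0}]}}

```text
time: 23.13
ee_pos: [0.6019, 0.134, 0.1714]
tcp_rot: [0.446, 0.821, 0.171, -0.314]
force: [-1.2, -1.2, -0.9]
finger_gap: 0.036
```

```bash
python3 tgt.py 110 123 42 .171 .038 1 .0051
python3 - <<'E'
from h import *
t=capture("top");crop(t["image"],195,210,44,38,16,"pics/d5.png")
for z in(.14,.155,.165): print(z,((proj(t,[.5843,.1844,z])[0]-[194.5,209.5])*16).round(0))
E
```

```text
target [0.5998 0.143 ] 0.171
[0.62, 0.31, 0.61] [0.07, 0.09, 0.04]
tot cm [0.62 0.31 0.61] deg [0.07 0.09 0.04] len 0.0092 t 23.1333 F [-1.18 -1.23 -0.89] gap 0.03595606270690473
0.14 [150. 472.]
0.155 [122. 452.]
0.165 [102. 438.]
```

View pics/d5.png

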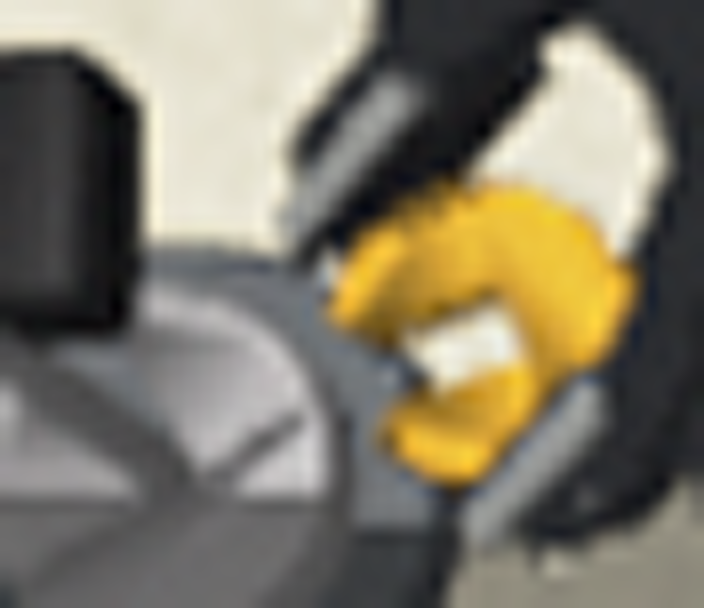

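The slot is now at about 107°, and the direction from disc centre (482,335) to stem (115,447) in the crop is also 107°. It's aligned, so I'll feed in.

Emit:
{"name": "move_arm", "arguments": {"steps": [{"x": 0.36, "y": 0.13, "z": 0.32, "ax": 0, "ay": 0, "az": 0}, {"x": 0.36, "y": 0.13, "z": 0.32, "ax": 0, "ay": 0, "az": 0}, {"x": 0.36, "y": 0.13, "z": 0.32, "ax": 0, "ay": 0, "az": 0}, {"x": 0.36, "y": 0.13, "z": 0.32, "ax": 0, "ay": 0, "az": 0}, {"x": 0, "y": 0, "z": 0, "ax": 0, "ay": 0, "az": 0}, {"x": 0, "y": 0, "z": 0, "ax": 0, "ay": 0, "az": 0}]}}

```text
time: 23.68
ee_pos: [0.5946, 0.1539, 0.1719]
tcp_rot: [0.448, 0.82, 0.172, -0.314]
force: [-0.1, -0.0, -1.3]
finger_gap: 0.0357
```

```bash
python3 tgt.py 108 123 42 .170 .0 1 .0051; python3 v.py d6 190 212 415 180
```

```text
target [0.5868 0.1787] 0.17
[1.74, 0.69, 1.81] [0.21, 0.12, -0.19]
tot cm [1.74 0.69 1.81] deg [ 0.21  0.12 -0.19] len 0.0261 t 23.6833 F [-0.09 -0.03 -1.35] gap 0.03567526761932133
```

View pics/d6.png

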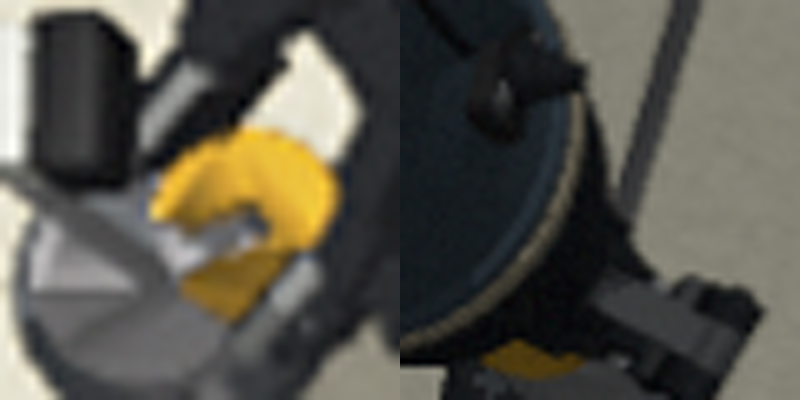

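Emit:
{"name": "move_arm", "arguments": {"steps": [{"x": 0.34, "y": 0.13, "z": 0.34, "ax": 0, "ay": 0, "az": 0}, {"x": 0.34, "y": 0.13, "z": 0.34, "ax": 0, "ay": 0, "az": 0}, {"x": 0.34, "y": 0.13, "z": 0.34, "ax": 0, "ay": 0, "az": 0}, {"x": 0, "y": 0, "z": 0, "ax": 0, "ay": 0, "az": 0}, {"x": 0, "y": 0, "z": 0, "ax": 0, "ay": 0, "az": 0}]}}

```text
time: 24.2
ee_pos: [0.59, 0.1691, 0.1708]
tcp_rot: [0.448, 0.82, 0.172, -0.313]
force: [-0.1, -0.7, -1.1]
finger_gap: 0.036
```

```bash
python3 tgt.py 108 123 42 .170 .0 1 .0051; python3 v.py d7 185 212 415 180;python3 hang.py | sed -n '1,1p'
```

```text
target [0.5868 0.1787] 0.17
[0.68, 0.25, 0.72] [0.26, 0.14, -0.23]
tot cm [0.68 0.25 0.72] deg [ 0.26  0.14 -0.23] len 0.0102 t 24.2 F [-0.07 -0.74 -1.09] gap 0.03603542336562222
[[456.6, 182.0], [451.7, 185.0], [451.2, 188.0], [451.2, 191.0], [450.1, 194.0], [449.2, 197.0], [448.9, 200.0], [448.6, 203.0], [448.9, 206.0], [450.7, 209.0], [449.9, 212.0], [449.1, 215.0], [446.4, 218.0], [444.9, 221.0]]
```

View pics/d7.png

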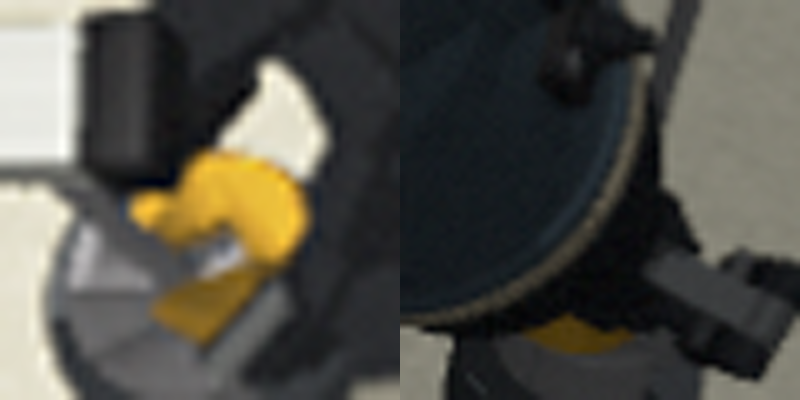

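The stem is in the slot at about (180,265) with no force. Continuing.

Emit:
{"name": "move_arm", "arguments": {"steps": [{"x": 0.27, "y": 0.1, "z": 0.28, "ax": 0, "ay": 0, "az": 0}, {"x": 0.27, "y": 0.1, "z": 0.28, "ax": 0, "ay": 0, "az": 0}, {"x": 0, "y": 0, "z": 0, "ax": 0, "ay": 0, "az": 0}, {"x": 0, "y": 0, "z": 0, "ax": 0, "ay": 0, "az": 0}]}}

```text
time: 24.73
ee_pos: [0.5877, 0.1765, 0.17]
tcp_rot: [0.449, 0.819, 0.172, -0.313]
force: [-0.8, -0.5, -0.7]
finger_gap: 0.0363
```

```bash
python3 tgt.py 108 123 42 .170 .0 1 .0051; python3 v.py d8 180 212 415 180
```

```text
target [0.5868 0.1787] 0.17
[0.18, 0.04, 0.16] [0.31, 0.15, -0.3]
tot cm [0.18 0.04 0.16] deg [ 0.31  0.15 -0.3 ] len 0.0024 t 24.7333 F [-0.76 -0.53 -0.69] gap 0.036291885870798554
```

View pics/d8.png

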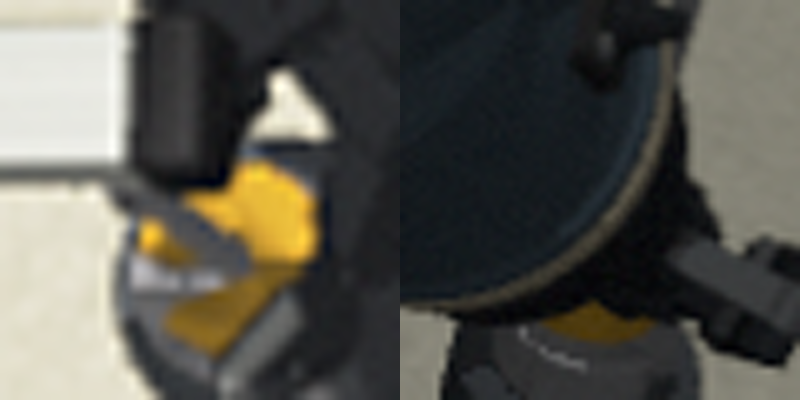

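Emit:
{"name": "move_arm", "arguments": {"steps": [{"x": 0.14, "y": 0.05, "z": 0.13, "ax": 0, "ay": 0, "az": 0}, {"x": 0.14, "y": 0.05, "z": 0.13, "ax": 0, "ay": 0, "az": 0}, {"x": 0, "y": 0, "z": 0, "ax": 0, "ay": 0, "az": 0}]}}

```text
time: 25.08
ee_pos: [0.5867, 0.1802, 0.1699]
tcp_rot: [0.449, 0.819, 0.172, -0.313]
force: [-0.8, 0.5, -1.8]
finger_gap: 0.0357
```

```bash
python3 tgt.py 108 123 42 .170 .0 1 .0051; python3 v.py d9 180 212 415 180
```

```text
target [0.5868 0.1787] 0.17
[-0.09, -0.07, -0.09] [0.33, 0.17, -0.32]
tot cm [-0.09 -0.07 -0.09] deg [ 0.33  0.17 -0.32] len 0.0015 t 25.0833 F [-0.8   0.53 -1.81] gap 0.03567168860060932
```

View pics/d9.png

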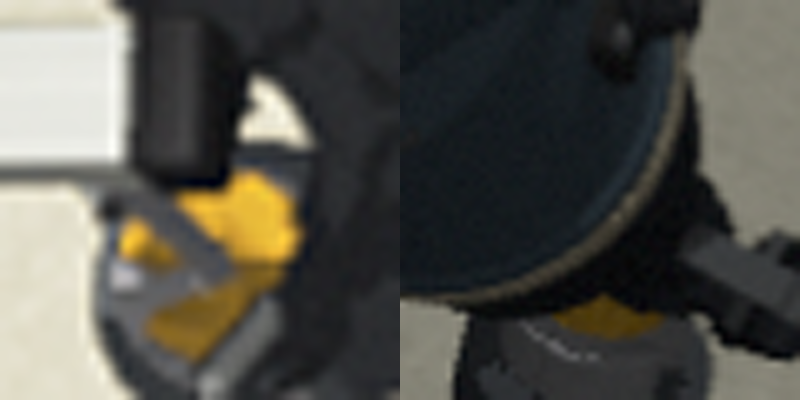

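The hanger edge moved about 1.8 px in the scene view between frames, so the slot is home and pushing. I'll ease back about 1.5 mm and lower.

Emit:
{"name": "move_arm", "arguments": {"steps": [{"x": -0.1, "y": -0.04, "z": -0.1, "ax": 0, "ay": 0, "az": 0}, {"x": -0.13, "y": 0, "z": 0.15, "ax": 0, "ay": 0, "az": 0}, {"x": -0.13, "y": 0, "z": 0.15, "ax": 0, "ay": 0, "az": 0}, {"x": 0, "y": 0, "z": 0, "ax": 0, "ay": 0, "az": 0}]}}

```text
time: 25.52
ee_pos: [0.5874, 0.178, 0.1656]
tcp_rot: [0.449, 0.819, 0.172, -0.313]
force: [-0.4, -0.5, -1.0]
finger_gap: 0.0359
```

Emit:
{"name": "move_arm", "arguments": {"steps": [{"x": -0.07, "y": 0, "z": 0.07, "ax": 0, "ay": 0, "az": 0}, {"x": 0, "y": 0, "z": 0, "ax": 0, "ay": 0, "az": 0}, {"x": 0, "y": 0, "z": 0, "ax": 0, "ay": 0, "az": 0}]}}

```text
time: 25.77
ee_pos: [0.5874, 0.1779, 0.1642]
tcp_rot: [0.449, 0.819, 0.172, -0.313]
force: [-0.2, -1.2, -1.0]
finger_gap: 0.0361
```

```bash
cat > ff.py <<'E'
from h import *
F=[];P=[]
for i in range(4):
    capture("top");s=state();F.append(s["force"]);P.append(s["ee_pos"])
print(np.mean(F,0).round(2),np.std(F,0).round(2),np.mean(P,0).round(4),s["time"])
E
python3 ff.py; python3 v.py e1 180 212 415 180
```

```text
[ 0.31 -0.09 -0.45] [0.5  0.39 0.42] [0.5874 0.1779 0.1642] 25.9667
```

View pics/e1.png

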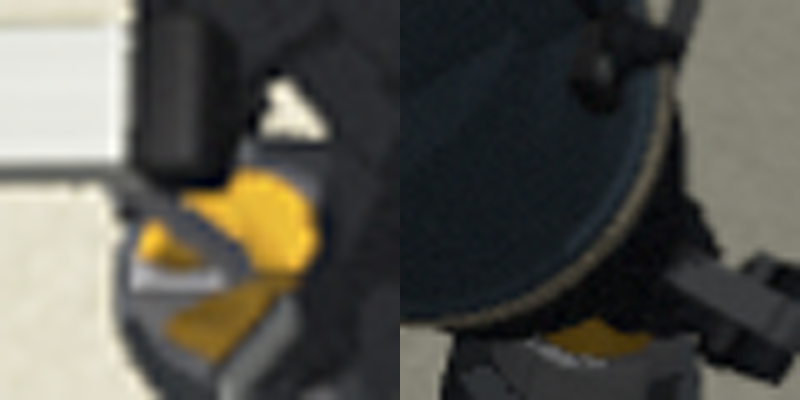

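Emit:
{"name": "move_arm", "arguments": {"steps": [{"x": 0.06, "y": 0.03, "z": 0.1, "ax": 0, "ay": 0, "az": 0}, {"x": -0.03, "y": 0, "z": 0.07, "ax": 0, "ay": 0, "az": 0}, {"x": 0, "y": 0, "z": 0, "ax": 0, "ay": 0, "az": 0}]}}

```text
time: 26.32
ee_pos: [0.5871, 0.1796, 0.1638]
tcp_rot: [0.449, 0.819, 0.172, -0.313]
force: [0.1, -0.4, 0.0]
finger_gap: 0.0362
```

```bash
python3 ff.py
```

```text
[ 0.09 -0.02  0.99] [0.43 0.26 0.98] [0.5871 0.1794 0.1637] 26.5167
```

Emit:
{"name": "move_arm", "arguments": {"steps": [{"x": -0.07, "y": 0, "z": 0.07, "ax": 0, "ay": 0, "az": 0}, {"x": 0, "y": 0, "z": 0, "ax": 0, "ay": 0, "az": 0}]}}

```text
time: 26.68
ee_pos: [0.5873, 0.1799, 0.1637]
tcp_rot: [0.449, 0.819, 0.173, -0.313]
force: [0.5, 1.1, 0.2]
finger_gap: 0.0361
```

```bash
python3 ff.py
```

```text
[ 0.22 -0.91  3.8 ] [0.48 0.58 0.86] [0.5873 0.1797 0.1636] 26.8833
```

Fz is +3.8 N at z=0.1637, exactly the predicted seat height. I'll ease back and release.

Emit:
{"name": "move_arm", "arguments": {"steps": [{"x": -0.06, "y": -0.03, "z": -0.09, "ax": 0, "ay": 0, "az": 0}, {"x": 0, "y": 0, "z": 0, "ax": 0, "ay": 0, "az": 0}]}}

```text
time: 27.05
ee_pos: [0.5876, 0.1784, 0.1635]
tcp_rot: [0.449, 0.819, 0.172, -0.313]
force: [0.2, -1.4, 2.5]
finger_gap: 0.0357
```

Emit:
{"name": "move_arm", "arguments": {"steps": [{"x": 0, "y": 0, "z": 0, "ax": 0, "ay": 0, "az": 0}, {"x": 0, "y": 0, "z": 0, "ax": 0, "ay": 0, "az": 0}, {"x": 0, "y": 0, "z": 0, "ax": 0, "ay": 0, "az": 0}], "claw": 0.53}}

```text
time: 27.3
ee_pos: [0.5874, 0.1779, 0.1627]
tcp_rot: [0.449, 0.819, 0.172, -0.313]
force: [0.2, 0.2, -0.4]
finger_gap: 0.0453
```

```bash
python3 ff.py;python3 v.py e2 180 212 415 180
```

```text
[-0.15  0.35 -0.01] [0.14 0.16 0.18] [0.5874 0.178  0.1628] 27.5
```

View pics/e2.png

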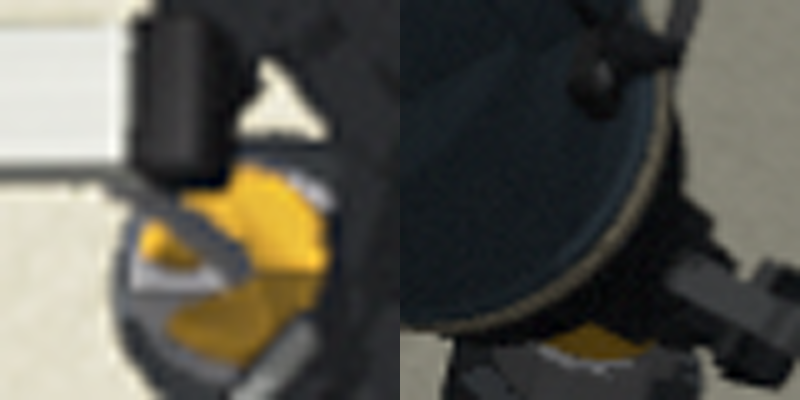

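The brass disc is released with no force left. I'll retreat along the tool axis.

Emit:
{"name": "move_arm", "arguments": {"steps": [{"x": 0, "y": 0, "z": -0.5, "ax": 0, "ay": 0, "az": 0}, {"x": 0, "y": 0, "z": -1.0, "ax": 0, "ay": 0, "az": 0}, {"x": 0, "y": 0, "z": -1.5, "ax": 0, "ay": 0, "az": 0}, {"x": 0, "y": 0, "z": -2, "ax": 0, "ay": 0, "az": 0}, {"x": 0, "y": 0, "z": -2.5, "ax": 0, "ay": 0, "az": 0}, {"x": 0, "y": 0, "z": -3, "ax": 0, "ay": 0, "az": 0}, {"x": 0, "y": 0, "z": -3, "ax": 0, "ay": 0, "az": 0}, {"x": 0, "y": 0, "z": -2, "ax": 0, "ay": 0, "az": 0}, {"x": 0, "y": 0, "z": 0, "ax": 0, "ay": 0, "az": 0}]}}

```text
time: 28.35
ee_pos: [0.6456, 0.0836, 0.2879]
tcp_rot: [0.449, 0.819, 0.171, -0.312]
force: [-0.2, 0.6, 0.5]
finger_gap: 0.0454
```

Emit:
{"name": "move_arm", "arguments": {"steps": [{"x": 0, "y": 3, "z": -2, "ax": 0, "ay": 0, "az": 0}, {"x": 0, "y": 3, "z": -2, "ax": 0, "ay": 0, "az": 0}, {"x": -2, "y": 3, "z": -2, "ax": 0, "ay": 0, "az": 0}, {"x": -2, "y": 3, "z": -2, "ax": 0, "ay": 0, "az": 0}, {"x": 0, "y": 0, "z": 0, "ax": 0, "ay": 0, "az": 0}]}}

```text
time: 28.77
ee_pos: [0.7671, 0.0812, 0.3156]
tcp_rot: [0.45, 0.819, 0.166, -0.316]
force: [-0.0, 0.3, -1.8]
finger_gap: 0.0453
```

```bash
python3 v.py e3 185 215 410 170
python3 - <<'E'
from h import *
for n in("scene","top"):
    cv2.imwrite(f"pics/f_{n}.png",capture(n)["image"])
E
```

```text
(no output)
```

View pics/e3.png

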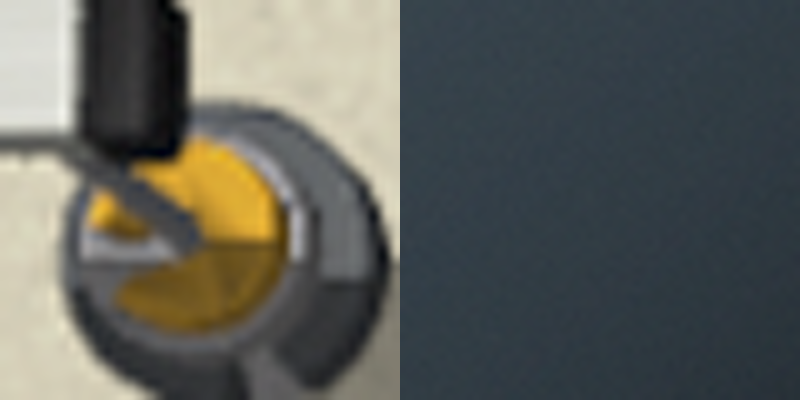

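View pics/f_top.png

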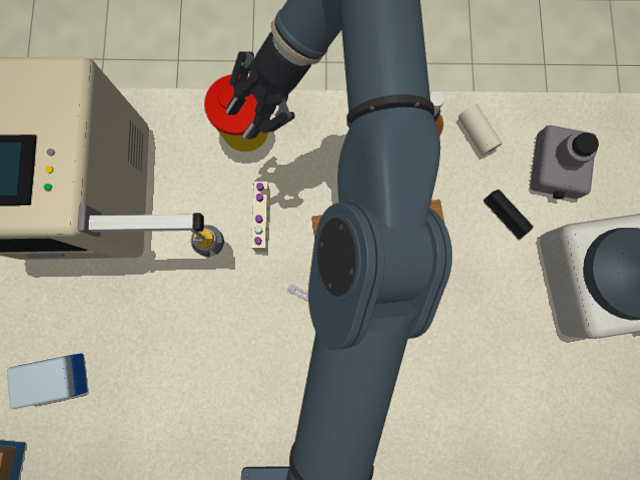

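View pics/f_scene.png

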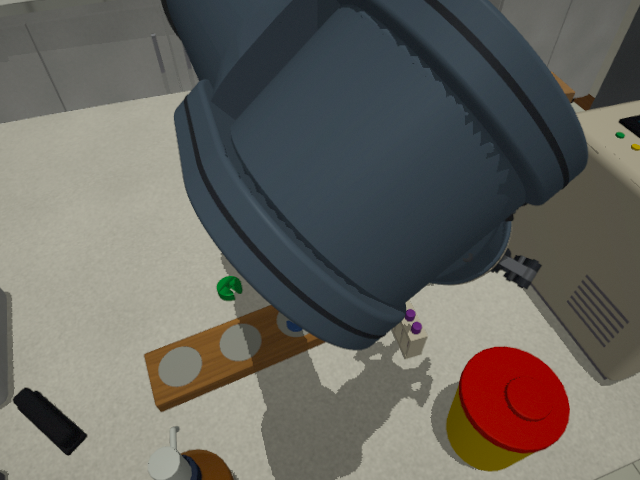

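The top view shows brass concentric on steel on the 500, with the brass slot pointing left. The arm blocks the scene camera, so I'll move it aside for a last check.

```bash
python3 plan.py .62 -.25 .33 80 25 10
```

```text
[-1.46, -3.01, -1.39] [-2.43, -1.58, 3.57]
[-1.68, -2.85, -1.47] [-2.43, -1.58, 3.57]
[-1.89, -2.67, -1.54] [-2.43, -1.58, 3.57]
[-2.1, -2.48, -1.59] [-2.43, -1.58, 3.57]
[-2.29, -2.28, -1.63] [-2.43, -1.58, 3.57]
[-2.47, -2.06, -1.66] [-2.43, -1.58, 3.57]
[-2.64, -1.83, -1.67] [-2.43, -1.58, 3.57]
[-2.79, -1.59, -1.67] [-2.43, -1.58, 3.57]
[-2.93, -1.34, -1.65] [-2.43, -1.58, 3.57]
[-3.05, -1.09, -1.62] [-2.43, -1.58, 3.57]
tot cm [-14.57 -30.07 -13.9 ] deg [-24.26 -15.76  35.67] len 0.3619 t 28.9667 F [ 0.15 -0.37  0.26] gap 0.04526507929308013
```

Emit:
{"name": "move_arm", "arguments": {"steps": [{"x": -1.5, "y": -3, "z": -1.4, "ax": -2.4, "ay": -1.6, "az": 3.6}, {"x": -1.7, "y": -2.8, "z": -1.5, "ax": -2.4, "ay": -1.6, "az": 3.6}, {"x": -1.9, "y": -2.7, "z": -1.5, "ax": -2.4, "ay": -1.6, "az": 3.6}, {"x": -2.1, "y": -2.5, "z": -1.6, "ax": -2.4, "ay": -1.6, "az": 3.6}, {"x": -2.3, "y": -2.3, "z": -1.6, "ax": -2.4, "ay": -1.6, "az": 3.6}, {"x": -2.5, "y": -2.1, "z": -1.7, "ax": -2.4, "ay": -1.6, "az": 3.6}, {"x": -2.6, "y": -1.8, "z": -1.7, "ax": -2.4, "ay": -1.6, "az": 3.6}, {"x": -2.8, "y": -1.6, "z": -1.7, "ax": -2.4, "ay": -1.6, "az": 3.6}, {"x": -2.9, "y": -1.3, "z": -1.6, "ax": -2.4, "ay": -1.6, "az": 3.6}, {"x": -2.0, "y": -1, "z": -1, "ax": -2, "ay": -1.6, "az": 3}]}}

```text
time: 29.8
ee_pos: [0.5965, -0.2415, 0.3344]
tcp_rot: [0.755, 0.623, 0.155, -0.134]
force: [1.0, -0.4, -0.5]
finger_gap: 0.045
```

```bash
python3 plan.py .55 -.42 .33 60 10 9
```

```text
[-1.89, -0.13, -0.77] [-0.67, -1.49, 2.02]
[-1.92, -0.06, -0.72] [-0.67, -1.49, 2.02]
[-1.94, 0.02, -0.67] [-0.67, -1.49, 2.02]
[-1.95, 0.1, -0.62] [-0.67, -1.49, 2.02]
[-1.96, 0.17, -0.57] [-0.67, -1.49, 2.02]
[-1.97, 0.25, -0.52] [-0.67, -1.49, 2.02]
[-1.97, 0.32, -0.46] [-0.67, -1.49, 2.02]
[-1.97, 0.4, -0.41] [-0.67, -1.49, 2.02]
[-1.96, 0.47, -0.35] [-0.67, -1.49, 2.02]
tot cm [-17.05  -1.18  -6.95] deg [ -6.04 -13.38  18.17] len 0.1845 t 29.8 F [ 1.02 -0.37 -0.46] gap 0.04497574839448072
```

Emit:
{"name": "move_arm", "arguments": {"steps": [{"x": -1.9, "y": -0.1, "z": -0.8, "ax": -0.7, "ay": -1.5, "az": 2}, {"x": -1.9, "y": 0, "z": -0.7, "ax": -0.7, "ay": -1.5, "az": 2}, {"x": -1.9, "y": 0, "z": -0.7, "ax": -0.7, "ay": -1.5, "az": 2}, {"x": -1.9, "y": 0.1, "z": -0.6, "ax": -0.7, "ay": -1.5, "az": 2}, {"x": -2, "y": 0.2, "z": -0.6, "ax": -0.7, "ay": -1.5, "az": 2}, {"x": -2, "y": 0.2, "z": -0.5, "ax": -0.7, "ay": -1.5, "az": 2}, {"x": -2, "y": 0.3, "z": -0.5, "ax": -0.7, "ay": -1.5, "az": 2}, {"x": -1, "y": 0.2, "z": -0.2, "ax": -0.3, "ay": -1, "az": 1}, {"x": 0, "y": 0, "z": 0, "ax": 0, "ay": 0, "az": 0}, {"x": 0, "y": 0, "z": 0, "ax": 0, "ay": 0, "az": 0}]}}

```text
time: 30.63
ee_pos: [0.5461, -0.4047, 0.3363]
tcp_rot: [0.856, 0.509, 0.079, -0.046]
force: [0.7, 0.2, -0.9]
finger_gap: 0.045
```

```bash
python3 - <<'E'
from h import *
s=capture("scene");t=capture("top")
A=cv2.resize(t["image"][215:260,180:235],(400,327),interpolation=cv2.INTER_CUBIC);B=cv2.resize(s["image"][150:260,410:480],(400,629),interpolation=cv2.INTER_CUBIC)[29:]
A=np.vstack([A,np.zeros((600-327,400,3),np.uint8)])
cv2.imwrite("pics/g1.png",np.hstack([A,B]));cv2.imwrite("pics/g_top.png",t["image"]);cv2.imwrite("pics/g_scene.png",s["image"])
s0=cv2.imread("pics/scene0.png");t0=cv2.imread("pics/top0.png")
cv2.imwrite("pics/g2.png",np.vstack([np.hstack([t0[160:320,240:440],t["image"][160:320,240:440]]),np.hstack([s0[240:380,200:440],s["image"][240:380,200:440]])[:, :400]]) if 0 else np.hstack([s0[240:370,240:440],s["image"][240:370,240:440]]))
E
python3 hang.py | sed -n '1,1p'; python3 -c "
from workcell import state;print(state()['time'])"
```

```text
[[456.9, 182.0], [455.9, 185.0], [455.0, 188.0], [454.1, 191.0], [453.4, 194.0], [452.4, 197.0], [451.5, 200.0], [450.5, 203.0], [449.7, 206.0], [448.8, 209.0], [447.3, 212.0], [443.9, 215.0], [443.1, 218.0], [445.7, 221.0]]
30.8333
```

View pics/g1.png

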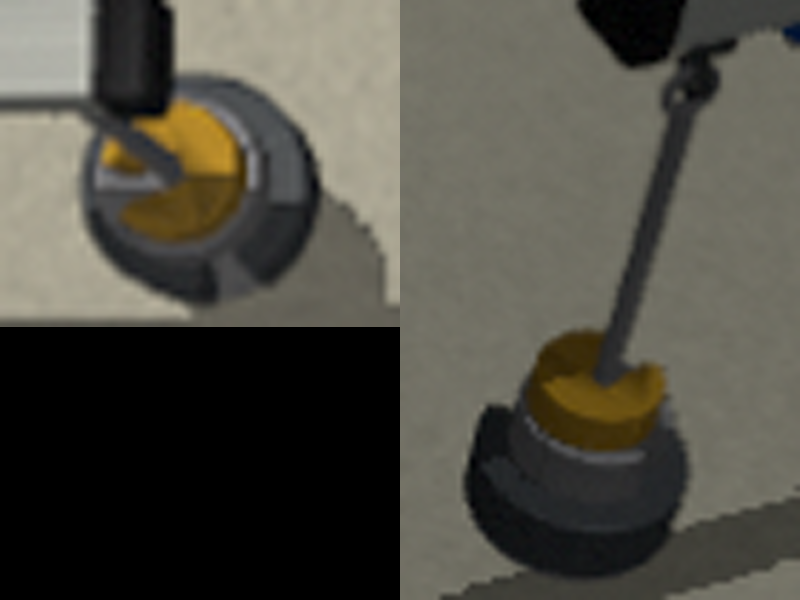

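View pics/g_scene.png

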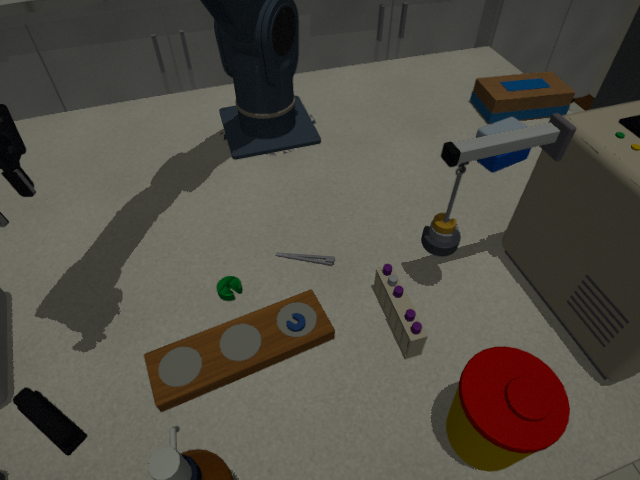

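View pics/g_top.png

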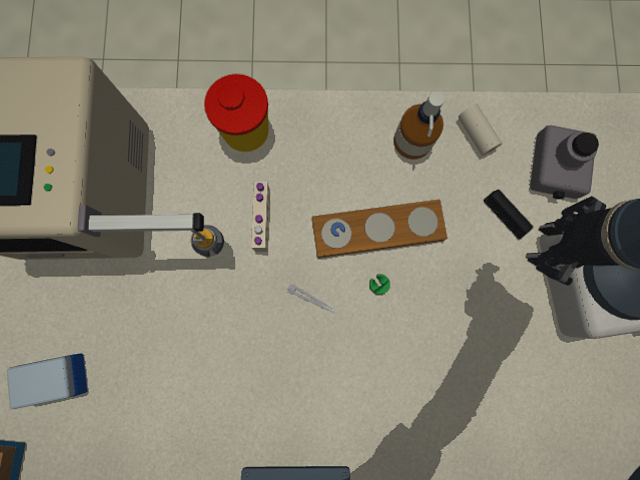

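Both views show the stack flat and concentric, with the stem at the brass slot's inner end (scene crop: stem (605,378), face centre (600,375)). The stem is within about 0.3 px of its rest pixels. The blue disc, rack, forceps and green disc are at their starting pixels, so I'll hand in.

Run:
```python
from workcell import job_done,state
print(state()["force"].round(2),job_done())
```

```text
the job is handed in; nothing more can be done
[0.41 0.31 0.47] None
```

The 800 g load is made up: the steel 200 g disc sits on the 500 g, and the brass 100 g sits on the steel. I set each disc down until the wrist force showed it was resting, then released it and handed the job in at about 31 s.

**Last checks**
- **Seating:** both cameras show the discs flat and concentric. The stem is at the inner end of the brass slot, and the arm was well clear.
- **Slots:** the 500 g points to about -163°, the steel to about +34° and the brass to about +107°. That puts the steel about 160° and the brass about 73° from the disc beneath, both over the required 60°. The steel and brass angles were read just before each disc was set down, to about ±3°.
- **Stillness:** the stem was back within about 0.3 px of its starting position.
- **Other items:** the blue spare, rack and forceps were at their starting pixels in the last pictures.

**Problems and disagreements**
- **First approach:** it ran into joint limits, so I fitted a model of the arm and used an oblique lean instead.
- **First steel grip:** it was too near the pad edge, so I took it again.
- **Gap reading:** the finger gap read about 2 mm under the true disc diameters on both discs.
- **Cameras:** the two views disagreed by about 2 mm throughout.

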